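# Put the shaft vise back in order

### The arm

A 6-joint arm with a two-finger parallel gripper is mounted at the origin on the work surface. World frame = base frame: x ahead of the robot, y to its left, z up, the work surface at z = 0. Lengths are in m, angles in rad, forces in N, time in s.
With the tool pointing down it reaches from about 0.35 to 0.975 m from the base axis. Payload 4.9 kg.
Tool frame: the origin (TCP) lies midway between the tips of the shut fingers; the grasp point (between the pads) lies 19 mm behind it; z points along the fingers, y is the line along which they close (so a half turn about z gives the same grasp; the last joint's range is limited). The gripper opens to 85 mm and grips with 20 to 120 N. Pads are 22 mm wide; open, the fingers measure 114 mm over their backs; the gripper's body (76 mm by 85 mm) begins 54 mm behind the grasp point. The pads swing forward as they close: fully open they stand 13 mm farther back than shut.
Start: joints at [-1.35, 0.053, 1.613, -0, 1.476, -0.119], TCP at [0.208, -0.589, 0.231] pointing down, gripper open.
Joint ranges: [-3.01, 3.01], [-1.01, 2.22], [0.06, 2.58], [-1.02, 4.17], [0.09, 2.62], [-3.14, 3.14]. Speed limits (rad/s): [2.57, 2.57, 3.14, 3.14, 3.14, 3.14].

### API

Orientations are given as a unit quaternion [w, x, y, z].
In Python, from plant import state, grab_frame, job_done, cut_out, place_of gives the robot as it stands.
- The arm moves only by the tool jog_arm, never from a script. Its argument "motion" is text: rows parted by semicolons, each of 7 numbers parted by spaces: the opening in per cent of the stroke, from 0 (shut) to 100 (fully open), then the shift along the tool's x, y, z as a fraction of full scale, then the turn, a rotation vector about the tool's x, y, z as a fraction of full scale. A call has exactly 5 rows; each row is the pose to reach, as a shift and turn from the pose commanded when the call began, along the tool's axes at that moment; what a row does not reach only later rows make up. Full scale, the value 1, is 50 cm for a shift and 1.5 rad for a turn. A row lasts 1/8 s, in which the tool goes at most 62.5 mm and 10.7 degrees, less where a joint would pass 70% of its speed; a pose out of reach is approached as far as the arm can. A call with a number of a shift or a turn outside -1 to 1 is refused whole. A call with a gripper value outside its range is refused whole. The fingers move at their own pace and stop on an object; the grip force is fixed at half the most. Time passes only in rows, so rows that repeat a pose let the fingers close, or fill a call up. It gives the time, the measured TCP pose, the force, the opening and the grip force at its end, in the units of the state.
- state(): the state, without advancing time (a new reading comes with each control period).
- grab_frame(name): name is "side" or "top" or "wrist"; returns a dict with "color" (400x640x3 uint8, red, green, blue), "range_z" (400x640 float32, m along the optical axis (not along the pixel's ray), 0 where there is no reading), "intrinsics" (3x3 intrinsics, pixels), "world_from_camera" (4x4, takes a point from camera to world coordinates). Camera axes: x right, y up, looking along -z (the intrinsics and any distortion apply to the point x, -y, -z); pixel columns grow to the right and rows downward; lengths in m; the calibration is good to about 2 mm. A picture is of the moment at which its call begins.
- job_done(): hands the job in; it is judged then, once.
Trained networks look in the newest picture that a camera, given by its name, has taken for a name from the list of things; names that differ only in an ending like _2 or _b are one class to them, and where a whole thing is asked for, a point or a joint stands for the part that bears it (a point fixed in the world has none). Each returns a list of dicts, best first, with "p" (0 to 1); they miss things now and then, are a little off and sometimes report something else, mostly with a low value. They report only what shows in the picture. A call takes as long as a camera call. They do not tell look-alikes from the thing itself.
- cut_out(camera, thing): "pixels" (400x640 bool, what is visible of it).
- place_of(camera, thing): "at" ([x, y, z] in m, in world coordinates, good to about 4 mm: a listed point, or the origin of a listed thing).
The state is a dict: "time": time; "joint_pos": joint angles; "joint_vel": joint speeds; "joint_efforts": joint torques, N m; "tool_pos": TCP position; "tool_rot": TCP orientation; "contact_force": force on the tool from outside, world axes, zero at the start; "ft_torque": the same for the moment, N m; "gripper_width": opening from 0.0 (shut) to 1.0 (fully open); "grasp_force": force on a finger pad.
Only numpy, scipy, OpenCV 4.12 (cv2) and the standard library are available. Lean on these libraries where they do the work, as an engineer would, in place of code of your own. Each camera call takes 0.05 s, during which the arm holds its last target. There are 200 camera calls.

### The job

Before anything is tightened, push the red mushroom stop button down so that it stays down. Lay every aluminium shaft block that lies on the bench side by side in the black tray, and use the ring wrench to tighten the hex nut in the pocket of the red vise clockwise to its hard stop: the walls allow only a short swing, so lift, swing back and reseat the wrench for each stroke, and do not touch the nut with the gripper. Lay the wrench back in its aluminium tool tray, and only when all this is done turn the mushroom head clockwise as far as it goes so that it comes back up; leave everything else on the bench alone.

Things in the scene. Friction and masses are not known exactly. Their poses are not given: they have to be found in the camera images.
- nut_base (a point): foot of the hex nut, on its upright axis, on the casting's flat top 50 mm above the bench; axes as the vise. Walls 38 mm high ring the nut on three sides: side walls with inner faces at y = +-49 mm from x = -34 mm on, a back wall at x = 52 mm. Only -x is open: the seated wrench's handle must point to -x and can swing about 0.8 rad either way before it meets a wall
- vise: red shaft vise, fixed to the bench; place and yaw (up to 0.2 rad) vary. Origin on the bench under the nut; x points into the vise, its pocket opens to -x (the robot); z up. Casting from x = -50 to 100 mm, y = +-63 mm, 50 mm high, wall tops at 88 mm. At x = 82 mm behind the pocket a clamp and a steel shaft (y = -160 to 70 mm), up to 127 mm high
- nut (a joint): angle of the hex nut, rad, growing clockwise seen from above (tightening); starts at 0 to 1; 4.0 is its hard stop, fully tight. Turning takes about 0.4 N m; it stays where it is left. At 0 two of the six flats face along the vise's x axis
- nut_head: the steel hex nut; origin at its foot on its axis; turns with joint nut. 40 mm across flats; 20 mm high: full size from 2 to 13 mm, above that tapered to 32 mm; a thin stub of thread stands 10 mm higher. Turned with the wrench, never touched by the gripper
- wrench: ring wrench, 175 mm long, 0.26 kg, heavy at the ring (it balances about 30 mm from the ring centre), lying flat; origin under the ring's centre on the underside, z up, black rubber handle to -x: 18 mm wide, 28 mm high, x = -65 to -145 mm. Its underside lies at nut_base's height when seated
- wrench_grip (a point): centre of the wrench's rubber handle, 105 mm from the ring's centre (x = -105 mm) and 14 mm above the underside; axes as the wrench
- wrench_ring (a point): centre of the wrench's steel ring, 8 mm above the underside; a hexagon 16 mm high, 60 mm across flats outside, its hexagonal hole 43.6 mm across flats, two flats facing along the wrench's x: it fits over the nut when the wrench's yaw and that of the nut's flats differ by a multiple of 60 degrees (about 8 degrees of play either way)
- tool_tray: shallow aluminium tool tray, 260 mm (x) by 110 mm (y), rim 22 mm high, walls and floor 4 mm, where the wrench belongs; origin under its centre; fixed; place and yaw vary. The wrench fits in it lengthwise
- stop_top (a point): centre of the top of the red mushroom stop button, z up; moves with it. The head is a round knob 42 mm across and 24 mm high. Pushing it down takes about 5 N over a travel of 8 mm to a firm stop, and it stays down when let go
- stop_box: grey box that carries the stop button, 90 mm square, 60 mm high; origin under its centre; fixed; place varies. The button's top is 98 mm above this origin when up, 90 mm when down
- stop_turn (a joint): turn of the mushroom head, rad: 0 at the start, grows clockwise seen from above to its stop at 0.8, and stays where it is left. It is a screw cam: turning it fully lifts the head evenly by 8 mm, which brings the pressed head back up and releases the stop
- block_tray: black plastic tray, 200 mm (x) by 260 mm (y), rim 45 mm high, walls and floor 5 mm; origin under its centre; fixed; place and yaw vary
- block1_mid (a point): centre (17 mm up) of an aluminium shaft block, 70 mm long (x), 36 mm wide (y), 34 mm high, with a groove 16 mm wide along its top, 0.16 kg; may be absent
- block2_mid (a point): centre (17 mm up) of an aluminium shaft block, 70 mm long (x), 36 mm wide (y), 34 mm high, with a groove 16 mm wide along its top, 0.16 kg; may be absent
- block3_mid (a point): centre (17 mm up) of an aluminium shaft block, 70 mm long (x), 36 mm wide (y), 34 mm high, with a groove 16 mm wide along its top, 0.16 kg; may be absent
- block4_mid (a point): centre (17 mm up) of an aluminium shaft block, 70 mm long (x), 36 mm wide (y), 34 mm high, with a groove 16 mm wide along its top, 0.16 kg; may be absent
- tape_roll: roll of paper masking tape, 90 mm across, 24 mm high, lying flat, origin under it; does not belong to the job, to be left alone
- epoxy: white bottle, 48 mm across, 120 mm high, origin under it; does not belong to the job, to be left alone
- ferrule_jar: jar, 60 mm across, 75 mm high, origin under it; does not belong to the job, to be left alone
- screwdriver: screwdriver, 180 mm long, lying flat near the robot, origin under it; does not belong to the job, to be left alone
- mug: blue mug, 90 mm high, origin under it; does not belong to the job, to be left alone
- clubhead: black driver head with steel face, 85 mm wide, origin under it; does not belong to the job, to be left alone
Not all that is in view belongs to the job. Leave any pink look-alike of the part that bears block3_mid alone.

How it is judged:
On the way, in this order (a step that is already met when the one before it is completed fails the run):
1. the stop button is pushed down (z of stop_top in the frame of stop_box below 0.092 m and value of joint stop_turn below 0.4 rad), for 0.2 s.
2. the nut is tight against its stop (value of joint nut above 3.88 rad), for 0.1 s.
3. with the button still down, all blocks lie in the black tray and the wrench lies in its tool tray, let go (x of block1_mid in the frame of block_tray between -0.095 and 0.095 m and y of block1_mid in the frame of block_tray between -0.125 and 0.125 m and z of each of block1_mid, block2_mid, block3_mid, block4_mid in the frame of block_tray below 0.045 m and x of block2_mid in the frame of block_tray between -0.095 and 0.095 m and y of block2_mid in the frame of block_tray between -0.125 and 0.125 m and x of block3_mid in the frame of block_tray between -0.095 and 0.095 m and y of block3_mid in the frame of block_tray between -0.125 and 0.125 m and x of block4_mid in the frame of block_tray between -0.095 and 0.095 m and y of block4_mid in the frame of block_tray between -0.125 and 0.125 m and x of wrench_grip in the frame of tool_tray between -0.126 and 0.126 m and y of wrench_grip in the frame of tool_tray between -0.0515 and 0.0515 m and z of wrench_grip in the frame of tool_tray below 0.032 m and x of wrench_ring in the frame of tool_tray between -0.126 and 0.126 m and y of wrench_ring in the frame of tool_tray between -0.0515 and 0.0515 m and z of wrench_ring in the frame of tool_tray below 0.03 m and z of stop_top in the frame of stop_box below 0.093 m and contact force between the fingers and wrench below 0.5 N), for 0.2 s.
4. the mushroom head is turned clockwise to its stop and is up again (z of stop_top in the frame of stop_box above 0.096 m and value of joint stop_turn above 0.65 rad), for 0.1 s.
At the end, for the whole second after the job is handed in: Nut above 3.88 of 4.0 rad; every block present in the black tray, not stacked (centre within the walls, under 45 mm above the tray's underside); wrench lying still in the tool tray (ring and handle centres within it); mushroom head turned above 0.65 of 0.8 rad and up within 2 mm (all of step 4 and value of joint nut above 3.88 rad and x of block1_mid in the frame of block_tray between -0.095 and 0.095 m and y of block1_mid in the frame of block_tray between -0.125 and 0.125 m and z of each of block1_mid, block2_mid, block3_mid, block4_mid in the frame of block_tray below 0.045 m and x of block2_mid in the frame of block_tray between -0.095 and 0.095 m and y of block2_mid in the frame of block_tray between -0.125 and 0.125 m and x of block3_mid in the frame of block_tray between -0.095 and 0.095 m and y of block3_mid in the frame of block_tray between -0.125 and 0.125 m and x of block4_mid in the frame of block_tray between -0.095 and 0.095 m and y of block4_mid in the frame of block_tray between -0.125 and 0.125 m and x of wrench_grip in the frame of tool_tray between -0.126 and 0.126 m and y of wrench_grip in the frame of tool_tray between -0.0515 and 0.0515 m and z of wrench_grip in the frame of tool_tray below 0.032 m and x of wrench_ring in the frame of tool_tray between -0.126 and 0.126 m and y of wrench_ring in the frame of tool_tray between -0.0515 and 0.0515 m and z of wrench_ring in the frame of tool_tray below 0.03 m and linear speed of wrench below 0.02 m/s); the robot touches nothing.
It fails at once if the gripper or arm touches the nut (it is turned with the wrench) (contact force between any of the fingers, the arm and nut_head above 1 N).
It fails at once if a thing that is not part of the job is shoved more than 40 mm (distance of any of tape_roll, epoxy, ferrule_jar, screwdriver, mug, clubhead from where it was at the start of the episode above 0.04 m).
Of block1, block2, block3, block4 only 2 to 4 are there at a start; the rules pass over those that are not, and their reading is None.
At some moment in a run one of block1, block2, block3, block4 may be knocked a few centimetres aside while the robot is not near it.
Once in a run the grip may slacken for a moment while it holds something.
It also fails if it takes over 210 s, if anything falls off the work surface, if the arm or the gripper's body presses on something with over 40 N, if the wrist force passes 120 N, or if a joint passes its speed limit or range.

## Working session

There is one attempt and no reset: what is moved stays moved. The work goes in short steps, Python scripts to look and compute and a tool call to move; the robot and the scene stay as the last step left them, time stands still between calls to the robot, and variables do not carry over. Pictures are saved under pics/ and viewed, at most 14 in all, crops included, and the job is handed in when it is done.

Besides the shell and the picture viewer there is one more tool, called after ">>>" as a command line: name --argument value ..., lists and objects as JSON in quotes. jog_arm: Moves the arm, as the interface text tells. Shift numbers are shares of 50 cm and turn numbers shares of 1.5 rad, none past 1 either way. Its arguments: {"type":"object","properties":{"motion":{"type":"string"}},"required":["motion"]}

```bash
ls; mkdir -p pics; cat > h.py <<'E'
import numpy as np,cv2
from plant import *
def save(cam,fn):
    f=grab_frame(cam); cv2.imwrite('pics/'+fn,f['color'][:,:,::-1]); return f
def pts(f,mask=None):
    K=f['intrinsics'];z=f['range_z'];v,u=np.nonzero((z>0)&(mask if mask is not None else True))
    d=z[v,u];c=np.c_[(u-K[0,2])/K[0,0]*d,-(v-K[1,2])/K[1,1]*d,-d]
    T=f['world_from_camera'];return c@T[:3,:3].T+T[:3,3]
E
python3 - <<'E'
from h import *
f=save('top','top1.png');g=save('side','side1.png')
print(f['world_from_camera'].round(3),f['intrinsics'].round(1))
for n in 'nut_base vise nut_head wrench wrench_grip wrench_ring tool_tray stop_top stop_box block_tray block1_mid tape_roll epoxy ferrule_jar screwdriver mug clubhead'.split():
    for c in ('top','side'):
        print(n,c,[(np.round(r['at'],3).tolist(),round(r['p'],2)) for r in place_of(c,n)][:6])
s=state();print(s)
E
```

```text
pics
[[ 1.000e-03  9.990e-01 -4.700e-02  4.820e-01]
 [-1.000e+00  1.000e-03  3.000e-03  1.300e-02]
 [ 3.000e-03  4.700e-02  9.990e-01  1.421e+00]
 [ 0.000e+00  0.000e+00  0.000e+00  1.000e+00]] [[431.3   0.  321. ]
 [  0.  431.3 210. ]
 [  0.    0.    1. ]]
nut_base top [([0.64, -0.028, 0.052], 0.55)]
nut_base side [([0.637, -0.031, 0.048], 0.94), ([0.55, -0.41, -0.0], 0.74)]
vise top [([0.64, -0.027, 0.002], 0.61), ([0.642, -0.029, 0.051], 0.58)]
vise side [([0.641, -0.025, -0.002], 0.83)]
nut_head top [([0.64, -0.027, 0.047], 0.44)]
nut_head side [([0.64, -0.032, 0.05], 0.71), ([0.737, -0.284, 0.004], 0.43)]
wrench top [([0.609, -0.212, 0.004], 0.64)]
wrench side [([0.602, -0.208, 0.003], 0.95)]
wrench_grip top [([0.501, -0.22, 0.024], 0.9)]
wrench_grip side [([0.502, -0.224, 0.018], 0.93), ([0.551, -0.407, 0.102], 0.37)]
wrench_ring top [([0.608, -0.213, 0.012], 0.89), ([0.723, 0.301, 0.004], 0.7)]
wrench_ring side [([0.6, -0.213, 0.014], 0.71), ([0.638, -0.031, 0.044], 0.53)]
tool_tray top [([0.541, -0.217, -0.002], 0.97), ([0.642, -0.029, 0.044], 0.69), ([0.366, 0.009, 0.0], 0.6
[... 1256 characters left out ...]
117e+00,  5.26899781e-02,  1.61287117e+00, -1.53426452e-05,
        1.47599689e+00, -1.19006929e-01]), 'joint_vel': array([ 1.04541526e-03, -5.62799977e-04,  7.21990027e-04, -1.49476296e-03,
       -6.74839556e-05,  1.95229870e-04]), 'joint_efforts': array([-2.31166842e-05, -3.93669963e+01, -3.70451546e+01, -1.25064298e-04,
        5.42272464e-04, -5.38446130e-06]), 'tool_pos': array([ 0.20829197, -0.58926393,  0.23132704]), 'tool_rot': array([ 1.76755132e-05,  9.85603072e-01,  1.69075678e-01, -6.74660764e-06]), 'contact_force': array([ 0.46773862, -0.37957258, -1.03327735]), 'ft_torque': array([ 0.00865218, -0.00914031,  0.03880967]), 'grasp_force': 0.0, 'gripper_width': 0.9994996076041532}
```

View pics/top1.png

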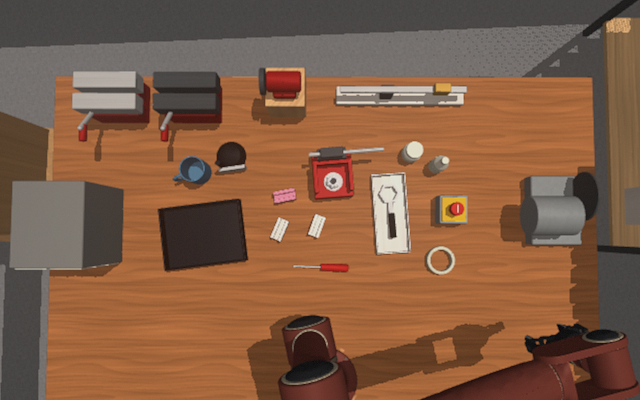

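View pics/side1.png

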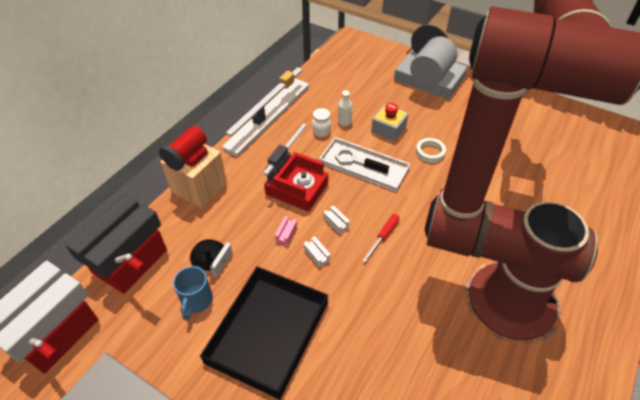

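Two aluminium blocks show in the top image, near (280,229) and (317,226). The pink look-alike is at (285,196), the wrench in its tray at (390,205), the vise at (333,180) and the stop at (456,209). Next I'll measure the yaws.

```bash
cat >> h.py <<'E'
from scipy.spatial.transform import Rotation as R
def rect(P):
    (c,(a,b),an)=cv2.minAreaRect((P[:,:2]*1000).astype(np.float32)); 
    if a<b:a,b,an=b,a,an+90
    return np.round(c,1),round(a,1),round(b,1),round((an+90)%180-90,1)
def plan(wps,start=None):
    """wps: x,y,z,yaw(tool x, world). Prints shift/turn from start (x,y,z,yaw) chained"""
    if start is None:
        s=state();q=s['tool_rot'];M=R.from_quat(np.r_[q[1:],q[0]]);p=s['tool_pos']
    else: p=np.array(start[:3]);M=R.from_euler('z',start[3])*R.from_euler('x',np.pi)
    for w in wps:
        N=R.from_euler('z',w[3])*R.from_euler('x',np.pi)
        d=M.inv().apply(np.array(w[:3])-p)/.5; r=(M.inv()*N).as_rotvec()/1.5
        print(np.round(w,3),'->',*np.round(d,3),*np.round(r,3),'| rows',max(np.ceil(np.linalg.norm(d)*8),np.ceil(np.linalg.norm(r)*1.5/.187)), 'q6',round(np.arctan2(w[1],w[0])+np.pi/2-w[3],2))
E
python3 - <<'E'
from h import *
for cam in('top','side'):
    f=grab_frame(cam)
    P=pts(f);z=P[:,2]
    def box(x0,x1,y0,y1,z0,z1):return P[(P[:,0]>x0)&(P[:,0]<x1)&(P[:,1]>y0)&(P[:,1]<y1)&(z>z0)&(z<z1)]
    print(cam,'bench z',np.median(box(.3,.8,-.5,.5,-.02,.01)[:,2]).round(4))
    for n,b in dict(blkA=(.43,.55,0.0,.09,.025,.045),blkB=(.43,.55,.1,.18,.025,.045),pink=(.55,.62,.08,.17,.025,.045),tooltray=(.38,.7,-.3,-.13,.014,.05),btray=(.33,.62,.24,.53,.036,.06),vise=(.56,.77,-.12,.07,.035,.1),wall=(.56,.73,-.12,.07,.08,.095),stop=(.5,.6,-.46,-.36,.05,.07),knob=(.5,.6,-.46,-.36,.09,.12),nut=(.6,.68,-.07,.01,.058,.085)).items():
        Q=box(*b); print(n,len(Q),rect(Q) if len(Q)>5 else '', Q[:,2].max().round(3) if len(Q) else '',np.median(Q[:,2]).round(4) if len(Q) else '')
    for n in('block1_mid','wrench','nut_head','wrench_grip'):
        for r in cut_out(cam,n)[:5]:
            Q=pts(f,r['pixels']); print(n,round(r['p'],2),len(Q),rect(Q))
plan([(.55,-.409,.16,.34),(.55,-.409,.11,.34)])
E
```

```text
top bench z 0.0011
blkA 133 (array([495.9,  25.3]), 69.6, 35.9, -19.6) 0.041 0.034
blkB 149 (array([484.3, 145.3]), 69.4, 35.8, -22.6) 0.044 0.0346
pink 148 (array([593.6, 130.2]), 69.4, 36.4, -77.5) 0.04 0.0344
tooltray 695 (array([ 538. , -215.5]), 260.0, 110.6, 3.9) 0.038 0.0225
btray 540 (array([468.1, 392.4]), 261.7, 200.4, -82.7) 0.053 0.0443
vise 1611 (array([660. , -24.9]), 147.1, 125.7, 4.6) 0.1 0.0536
wall 408 (array([657.6, -25.3]), 122.0, 109.1, -85.5) 0.095 0.0878
stop 635 (array([ 548.3, -406.3]), 90.3, 86.1, 90.0) 0.07 0.0617
knob 143 (array([ 547.7, -407.7]), 40.6, 37.5, -87.3) 0.104 0.0985
nut 142 (array([639.9, -27.4]), 67.6, 38.9, -11.3) 0.083 0.069
block1_mid 0.77 253 (array([486.9, 146.7]), 70.0, 40.1, -22.8)
wrench 0.54 333 (array([ 550.1, -208.3]), 170.9, 59.0, -4.0)
wrench 0.38 365 (array([ 740.4, -289.6]), 77.8, 63.5, -46.2)
nut_head 0.56 102 (array([638.3, -27.2]), 34.4, 32.9, -18.5)
wrench_grip 0.81 420 (array([ 548.7, -206. ]), 173.9, 66.3, -5.6)
side bench z 0.0004
blkA 209 (array([499.9,  25.2]), 76.4, 38.9, -20.6) 0.039 0.0324
blkB 226 (array([488.4, 14
[... 348 characters left out ...]
23.1, -84.5) 0.095 0.0868
stop 441 (array([ 552.1, -408.3]), 96.1, 91.7, 88.2) 0.07 0.0601
knob 100 (array([ 552. , -405.1]), 43.0, 37.1, -43.7) 0.102 0.0965
nut 146 (array([640.3, -23.9]), 40.3, 39.3, 32.4) 0.082 0.0685
block1_mid 0.82 453 (array([488.4, 145.4]), 72.1, 38.1, -22.3)
wrench 0.96 525 (array([ 552.1, -223.7]), 175.6, 68.9, 14.9)
wrench 0.41 1049 (array([724.5, 300.7]), 101.9, 95.1, -81.7)
nut_head 0.6 151 (array([637.9, -23.6]), 37.2, 37.0, 25.7)
wrench_grip 0.85 533 (array([ 552.2, -224.3]), 175.6, 70.0, 14.9)
[ 0.55  -0.409  0.16   0.34 ] -> 0.765 -0.112 0.143 -0.0 0.0 -0.0 | rows 7.0 q6 0.59
[ 0.55  -0.409  0.11   0.34 ] -> 0.765 -0.112 0.243 -0.0 0.0 -0.0 | rows 7.0 q6 0.59
```

>>> jog_arm --motion "0 0.08 -0.011 0.014 0 0 0; 0 0.16 -0.022 0.028 0 0 0; 0 0.24 -0.034 0.043 0 0 0; 0 0.32 -0.045 0.057 0 0 0; 0 0.383 -0.056 0.072 0 0 0"

```text
time: 2.92
tool_pos: [0.3809, -0.4982, 0.1952]
tool_rot: [0.0, 0.986, 0.169, 0.0]
contact_force: [-1.1, 0.1, 0.6]
gripper_width: -0.0
grasp_force: 0.0
```

>>> jog_arm --motion "0 0.08 -0.011 0.014 0 0 0; 0 0.16 -0.022 0.028 0 0 0; 0 0.24 -0.034 0.043 0 0 0; 0 0.32 -0.045 0.057 0 0 0; 0 0.382 -0.056 0.072 0 0 0"

```text
time: 3.55
tool_pos: [0.5517, -0.4081, 0.1591]
tool_rot: [0.0, 0.986, 0.169, 0.0]
contact_force: [0.0, -0.2, 0.6]
gripper_width: -0.005
grasp_force: 0.0
```

>>> jog_arm --motion "0 0 0 0.1 0 0 0; 0 0 0 0.12 0 0 0; 0 0 0 0.13 0 0 0; 0 0 0 0.138 0 0 0; 0 0 0 0.142 0 0 0"

```text
time: 4.18
tool_pos: [0.5507, -0.4099, 0.0903]
tool_rot: [0.001, 0.986, 0.169, 0.001]
contact_force: [-2.0, 1.3, 4.1]
gripper_width: -0.002
grasp_force: 1.9
```

```bash
python3 -c "
from h import *
print(state()['tool_pos'],state()['contact_force'])
plan([(.5517,-.4081,.0885,.34)])"
```

```text
[ 0.55073572 -0.40993847  0.09026907] [-2.01594565  1.292471    4.05807237]
[ 0.552 -0.408  0.088  0.34 ] -> 0.003 -0.003 0.004 0.002 -0.001 -0.0 | rows 1.0 q6 0.59
```

>>> jog_arm --motion "0 0 0 0.006 0 0 0; 0 0 0 0.01 0 0 0; 0 0 0 0.01 0 0 0; 0 0 0 0.01 0 0 0; 0 0 0 0.01 0 0 0"

```text
time: 4.8
tool_pos: [0.5513, -0.4104, 0.0893]
tool_rot: [0.002, 0.986, 0.169, 0.001]
contact_force: [-7.5, 6.5, 19.0]
gripper_width: 0.003
grasp_force: 9.5
```

>>> jog_arm --motion "0 0 0 0 0 0 0; 0 0 0 -0.1 0 0 0; 50 0 0 -0.2 0 0 0; 50 0 0 -0.3 0 0 0; 50 0 0 -0.4 0 0 0"

```text
time: 5.42
tool_pos: [0.5502, -0.4093, 0.2853]
tool_rot: [0.001, 0.986, 0.169, 0.0]
contact_force: [-0.5, 1.0, 0.2]
gripper_width: 0.5
grasp_force: 0.0
```

```bash
python3 - <<'E'
from h import *
for c in('top','side'):
    print([(r['at'].round(3) if hasattr(r['at'],'round') else r['at'],round(r['p'],2)) for r in (grab_frame(c),place_of(c,'stop_top'))[1]])
    f=grab_frame(c);P=pts(f);Q=P[(abs(P[:,0]-.55)<.02)&(abs(P[:,1]+.408)<.02)&(P[:,2]>.08)&(P[:,2]<.11)];print(np.median(Q[:,2]))
plan([(.52,-.215,.28,.07)])
print(state()['tool_pos'])
E
```

```text
[([0.5544, -0.4132, 0.0916], 0.55)]
0.09008961648476144
[([0.5503, -0.4078, 0.0949], 0.72)]
0.0882566940417604
[ 0.52  -0.215  0.28   0.07 ] -> 0.073 -0.385 0.004 -0.001 0.001 0.18 | rows 4.0 q6 1.11
[ 0.54974507 -0.40871845  0.28142676]
```

>>> jog_arm --motion "100 0.018 -0.096 0 0 0 0.045; 100 0.036 -0.19 0 0 0 0.09; 100 0.055 -0.29 0 0 0 0.135; 100 0.073 -0.385 0 0 0 0.18; 100 0.073 -0.385 0.004 0 0 0.18"

```text
time: 6.35
tool_pos: [0.5197, -0.2125, 0.2793]
tool_rot: [-0.001, 0.999, 0.037, -0.001]
contact_force: [0.3, 0.1, -0.1]
gripper_width: 0.999
grasp_force: 0.0
```

```bash
python3 - <<'E'
from h import *
f=save('wrist','w1.png');T=f['world_from_camera'];print(T.round(3))
for n in('wrench_grip','wrench_ring','nut_base','tool_tray'):
    print(n,[(np.round(r['at'],4).tolist(),round(r['p'],2)) for r in place_of('wrist',n)][:3])
for n in('wrench','tool_tray'):
  for r in cut_out('wrist',n)[:2]:
    Q=pts(f,r['pixels']); print(n,round(r['p'],2),len(Q),rect(Q),np.median(Q[:,2]))
P=pts(f);P=P[(P[:,0]>.4)&(P[:,0]<.53)&(abs(P[:,1]+.217)<.035)&(P[:,2]>.024)&(P[:,2]<.045)];print('handle',len(P),rect(P),np.median(P[:,2]))
E
```

```text
[[ 0.074  0.944  0.321  0.603]
 [-0.997  0.07   0.022 -0.207]
 [-0.001 -0.322  0.947  0.421]
 [ 0.     0.     0.     1.   ]]
wrench_grip [([0.5011, -0.2208, 0.0156], 0.61)]
wrench_ring [([0.6066, -0.2115, 0.0113], 0.97), ([0.5392, -0.2161, -0.0009], 0.52)]
nut_base [([0.6398, -0.03, 0.0518], 0.92), ([0.6993, -0.3694, 0.0022], 0.32)]
tool_tray [([0.5427, -0.2181, 0.0027], 0.73), ([0.4986, 0.0227, 0.0219], 0.36)]
wrench 0.79 2281 (array([ 550.3, -217.3]), 171.4, 65.0, 3.8) 0.01951178924129815
wrench 0.64 2536 (array([ 696.6, -390.4]), 95.0, 44.8, -88.5) 0.07212313433881365
tool_tray 0.95 15922 (array([ 541.5, -217.2]), 259.8, 112.6, 4.3) 0.003354466410161905
tool_tray 0.28 1537 (array([ 395.5, -381.8]), 98.6, 79.3, -87.0) 0.021954733093726253
handle 698 (array([ 496.5, -222. ]), 67.0, 17.6, 4.2) 0.030954211415293476
```

View pics/w1.png

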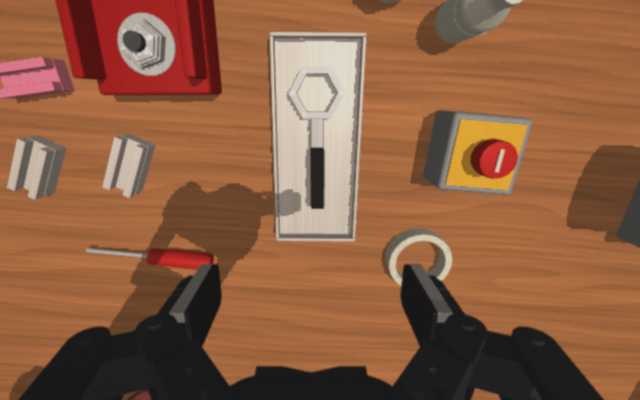

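```bash
python3 - <<'E'
from h import *
plan([(.5015,-.2207,.06,.078),(.5015,-.2207,.007,.078)])
# nut orientation
f=grab_frame('wrist')
c=f['color'];u,v=140,42
cv2.imwrite('pics/nutw.png',cv2.resize(c[0:110,60:230,::-1],None,fx=4,fy=4,interpolation=cv2.INTER_CUBIC))
E
```

```text
[ 0.501 -0.221  0.06   0.078] -> -0.038 0.006 0.442 -0.0 0.0 -0.006 | rows 4.0 q6 1.08
[ 0.501 -0.221  0.007  0.078] -> -0.038 0.006 0.548 -0.0 0.0 -0.006 | rows 5.0 q6 1.08
```

View pics/nutw.png

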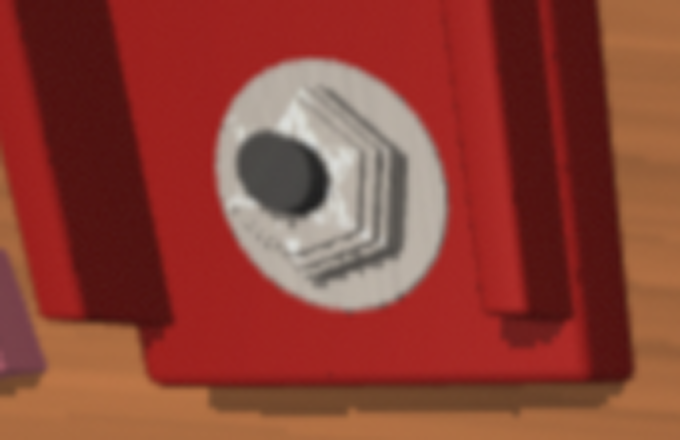

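```bash
python3 - <<'E'
from h import *
plan([(.62,-.028,.20,.078)])
E
```

```text
[ 0.62  -0.028  0.2    0.078] -> 0.224 -0.362 0.162 -0.0 0.0 -0.006 | rows 4.0 q6 1.45
```

>>> jog_arm --motion "100 0.056 -0.09 0.04 0 0 0; 100 0.112 -0.181 0.08 0 0 0; 100 0.168 -0.272 0.12 0 0 0; 100 0.224 -0.362 0.162 0 0 0; 100 0.224 -0.362 0.162 0 0 0"

```text
time: 7.38
tool_pos: [0.6194, -0.0243, 0.1973]
tool_rot: [-0.001, 0.999, 0.037, -0.002]
contact_force: [0.3, -1.4, 0.7]
gripper_width: 1.001
grasp_force: 0.0
```

```bash
python3 - <<'E'
from h import *
f=grab_frame('wrist');K=f['intrinsics'];T=f['world_from_camera']
print([(np.round(r['at'],4).tolist(),round(r['p'],2)) for r in place_of('wrist','nut_base')][:2],state()['tool_pos'])
P=pts(f);n=np.array([.640,-.029])
def at(z0,z1,r=.035):
    return P[(np.hypot(*(P[:,:2]-n).T)<r)&(P[:,2]>z0)&(P[:,2]<z1)]
for z0,z1 in((.054,.064),(.0645,.0665),(.067,.073),(.074,.085)):
    Q=at(z0,z1);print(z0,len(Q),Q[:,:2].mean(0) if len(Q) else'',rect(Q) if len(Q)>5 else'')
W=P[(P[:,2]>.084)&(P[:,2]<.092)&(abs(P[:,0]-.64)<.1)&(abs(P[:,1]+.028)<.08)];print('walls',rect(W))
# hex fit on top taper + body: support widths by angle
Q=at(.055,.0715,.026)
c=Q[:,:2].mean(0)
for a in range(0,60,5):
    w=[]
    for k in range(3):
        t=np.radians(a+60*k);p=Q[:,:2]@[np.cos(t),np.sin(t)];w.append((np.percentile(p,99)-np.percentile(p,1))*1000)
    print(a,np.round(w,1),round(sum(w),1))
# rectify plane z=.063 0.25mm/px
S=.00015;N=520
g=np.indices((N,N));X=.64+(N/2-g[0])*S;Y=-.029+(N/2-g[1])*S
pc=(np.stack([X,Y,np.full_like(X,.066)],-1)-T[:3,3])@T[:3,:3]
u=K[0,0]*pc[...,0]/-pc[...,2]+K[0,2];v=-K[1,1]*pc[...,1]/-pc[...,2]+K[1,2]
im=cv2.remap(f['color'],u.astype(np.float32),v.astype(np.float32),cv2.INTER_CUBIC)
cv2.imwrite('pics/nutr.png',im[:,:,::-1])
E
```

```text
[([0.642, -0.0275, 0.0536], 0.96)] [ 0.6197552  -0.02710271  0.19996623]
0.054 246 [ 0.6496433  -0.02721928] (array([641. , -28.4]), 45.6, 40.0, -7.0)
0.0645 235 [ 0.64458726 -0.02761149] (array([641. , -28.4]), 41.7, 37.1, 52.5)
0.067 815 [ 0.64223007 -0.02838874] (array([641. , -28.5]), 40.2, 35.1, -67.6)
0.074 374 [ 0.64130271 -0.02844311] (array([640.9, -28.5]), 17.9, 17.7, 65.8)
walls (array([656.5, -27.1]), 122.6, 98.7, -85.9)
0 [40.9 40.6 40.9] 122.4
5 [40.2 40.4 40.6] 121.2
10 [39.7 39.9 40.1] 119.7
15 [39.3 39.3 39.6] 118.2
20 [38.6 39.  39.4] 117.1
25 [38.7 39.1 39.3] 117.0
30 [39.3 39.4 39.3] 117.9
35 [39.8 39.9 39.9] 119.6
40 [40.3 40.4 40.4] 121.1
45 [40.6 40.9 40.8] 122.3
50 [41.  41.1 41. ] 123.1
55 [40.9 41.3 40.9] 123.1
```

View pics/nutr.png

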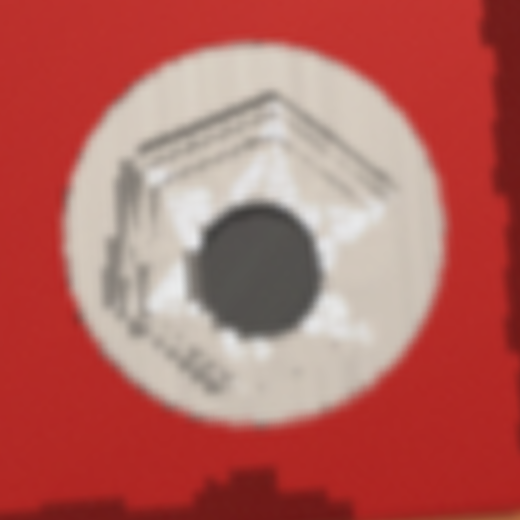

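```bash
python3 - <<'E'
from h import *
plan([(.5015,-.2207,.10,.078),(.5015,-.2207,.1,.078)])
plan([(.5015,-.2207,.007,.078)],(.5015,-.2207,.10,.078))
E
```

```text
[ 0.501 -0.221  0.1    0.078] -> -0.263 0.37 0.2 0.0 0.001 -0.005 | rows 4.0 q6 1.08
[ 0.501 -0.221  0.1    0.078] -> -0.263 0.37 0.2 0.0 0.001 -0.005 | rows 4.0 q6 1.08
[ 0.501 -0.221  0.007  0.078] -> 0.0 -0.0 0.186 0.0 0.0 0.0 | rows 2.0 q6 1.08
```

>>> jog_arm --motion "60 -0.066 0.092 0 0 0 0; 45 -0.132 0.185 0.01 0 0 0; 45 -0.198 0.278 0.08 0 0 -0.003; 45 -0.263 0.37 0.16 0 0 -0.005; 45 -0.263 0.37 0.2 0 0 -0.005"

```text
time: 8.1
tool_pos: [0.4991, -0.2246, 0.1001]
tool_rot: [0.001, 0.999, 0.036, 0.0]
contact_force: [0.6, 0.3, 0.2]
gripper_width: 0.449
grasp_force: 0.0
```

```bash
python3 - <<'E'
from h import *
f=grab_frame('wrist');print(state()['tool_pos'],state()['gripper_width'])
P=pts(f);H=P[(P[:,0]>.4)&(P[:,0]<.55)&(abs(P[:,1]+.219)<.03)&(P[:,2]>.026)&(P[:,2]<.04)];print('handle',len(H),rect(H))
G=P[(P[:,0]>.56)&(P[:,0]<.65)&(abs(P[:,1]+.212)<.04)&(P[:,2]>.014)&(P[:,2]<.0225)];print('ring',len(G),rect(G))
plan([(.5015,-.2207,.007,.078)])
E
```

```text
[ 0.49717386 -0.22323617  0.09626062] 0.45051368214867116
handle 2563 (array([ 502.4, -221.4]), 79.4, 17.9, 5.1)
ring 4589 (array([ 602.5, -211. ]), 77.8, 59.7, -25.3)
[ 0.501 -0.221  0.007  0.078] -> 0.01 -0.004 0.178 -0.001 0.003 -0.004 | rows 2.0 q6 1.08
```

>>> jog_arm --motion "45 0 0 0.04 0 0 0.003; 45 0 0 0.08 0 0 0.003; 45 0 0 0.12 0 0 0.003; 45 0 0 0.12 0 0 0.003; 45 0 0 0.12 0 0 0.003"

```text
time: 8.78
tool_pos: [0.5019, -0.2205, 0.0406]
tool_rot: [0.0, 0.999, 0.037, 0.0]
contact_force: [0.5, -0.6, 0.5]
gripper_width: 0.452
grasp_force: 0.0
```

```bash
python3 - <<'E'
from h import *
print(state()['tool_pos'],state()['joint_vel'])
plan([(.5023,-.2214,.007,.085)])
E
```

```text
[ 0.5018612  -0.22053755  0.04059063] [-0.00351765 -0.0126705  -0.01045394  0.00040024 -0.00083861 -0.00152377]
[ 0.502 -0.221  0.007  0.085] -> 0.001 0.002 0.067 0.0 -0.0 -0.008 | rows 1.0 q6 1.07
```

Descend, close, hold.

>>> jog_arm --motion "45 0.001 0.002 0.035 0 0 -0.008; 45 0.001 0.002 0.067 0 0 -0.008; 45 0.001 0.002 0.067 0 0 -0.008; 0 0.001 0.002 0.067 0 0 -0.008; 0 0.001 0.002 0.067 0 0 -0.008"

```text
time: 9.4
tool_pos: [0.5022, -0.2218, 0.0072]
tool_rot: [0.0, 0.999, 0.042, 0.0]
contact_force: [0.3, -0.4, -2.0]
gripper_width: 0.199
grasp_force: 59.9
```

>>> jog_arm --motion "0 0 0 0 0 0 0; 0 0 0 -0.06 0 0 0; 0 0 0 -0.12 0 0 0; 0 0 0 -0.19 0 0 0; 0 0 0 -0.19 0 0 0"

```text
time: 10.02
tool_pos: [0.5039, -0.2229, 0.105]
tool_rot: [0.002, 0.999, 0.042, 0.003]
contact_force: [0.9, -0.3, -1.3]
gripper_width: 0.196
grasp_force: 59.9
```

```bash
python3 - <<'E'
from h import *
f=save('wrist','w2.png');s=state();p=s['tool_pos'];print(p,s['tool_rot'].round(4),s['gripper_width'],s['grasp_force'])
for n in('wrench_grip','wrench_ring'):
    print(n,[(np.round(r['at'],4).tolist(),round(r['p'],2)) for r in place_of('wrist',n)][:3])
P=pts(f);
G=P[(P[:,0]>.545)&(P[:,0]<.65)&(abs(P[:,1]+.212)<.04)&(P[:,2]>.06)&(P[:,2]<.16)];print('ring',len(G),rect(G),np.percentile(G[:,2],[2,50,98]))
A=np.c_[G[:,0]-.6,G[:,1]+.21,np.ones(len(G))];
m=np.ones(len(G),bool)
for _ in range(5):
    x=np.linalg.lstsq(A[m],G[m,2],rcond=None)[0];m=abs(A@x-G[:,2])<.002
print('plane',x,m.sum(),rect(G[m]))
E
```

```text
[ 0.50247283 -0.22196582  0.10257741] [7.000e-04 9.991e-01 4.240e-02 1.000e-03] 0.19598876275503596 59.933838844299316
wrench_grip [([0.5033, -0.2208, 0.1139], 0.65)]
wrench_ring []
ring 11192 (array([ 589.4, -207.9]), 81.2, 63.3, -17.9) [0.10428467 0.11697684 0.11868487]
plane [ 0.02170139 -0.00252607  0.11732428] 9995 (array([ 581.8, -216.3]), 75.0, 68.4, 5.1)
```

View pics/w2.png

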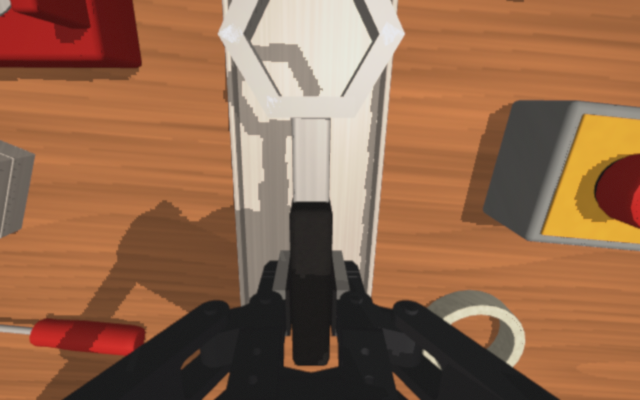

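```bash
python3 - <<'E'
from h import *
plan([(.5024,-.2218,.13,.085),(.5443,-.0703,.13,.405)])
E
```

```text
[ 0.502 -0.222  0.13   0.085] -> 0.003 0.002 -0.06 -0.001 0.002 -0.0 | rows 1.0 q6 1.07
[ 0.544 -0.07   0.13   0.405] -> 0.112 -0.293 -0.06 -0.001 0.002 -0.213 | rows 3.0 q6 1.04
```

>>> jog_arm --motion "0 0 0 -0.06 0 0 0; 0 0.03 -0.08 -0.06 0 0 -0.055; 0 0.06 -0.16 -0.06 0 0 -0.11; 0 0.09 -0.23 -0.06 0 0 -0.165; 0 0.112 -0.293 -0.06 0 0 -0.213"

```text
time: 10.8
tool_pos: [0.5442, -0.0692, 0.129]
tool_rot: [-0.001, 0.979, 0.202, -0.002]
contact_force: [0.5, -1.2, -2.3]
gripper_width: 0.203
grasp_force: 59.9
```

>>> jog_arm --motion "0 0 0 0 0 0 0; 0 0 0 0.02 0 0 0; 0 0 0 0.04 0 0 0; 0 0 0 0.06 0 0 0; 0 0 0 0.06 0 0 0"

```text
time: 11.42
tool_pos: [0.5441, -0.0711, 0.1]
tool_rot: [-0.001, 0.98, 0.2, -0.001]
contact_force: [-0.1, 0.1, -2.4]
gripper_width: 0.197
grasp_force: 59.9
```

```bash
python3 - <<'E'
from h import *
f=save('wrist','w3.png');s=state();p=s['tool_pos'];print(p,s['gripper_width'],s['contact_force'])
print([(np.round(r['at'],4).tolist(),round(r['p'],2)) for r in place_of('wrist','nut_base')][:3])
plan([(.5443,-.0703,.10,.405)])
P=pts(f);n=np.array([.6405,-.029]);d=np.hypot(*(P[:,:2]-n).T)
for z0,z1 in((.066,.073),(.074,.085)):
    Q=P[(d<.022)&(P[:,2]>z0)&(P[:,2]<z1)];print(z0,len(Q),rect(Q) if len(Q)>5 else '')
Q=P[(d<.04)&(P[:,2]>.105)&(P[:,2]<.13)];print('ring',len(Q),rect(Q),np.median(Q[:,2]))
E
```

```text
[ 0.54475927 -0.07117305  0.10095024] 0.2013179474323838 [ 0.13022716 -0.34584049 -1.92603371]
[([0.6401, -0.0249, 0.0532], 0.81)]
[ 0.544 -0.07   0.1    0.405] -> -0.001 -0.002 0.003 -0.0 0.0 -0.001 | rows 1.0 q6 1.04
0.066 3347 (array([640.8, -28.5]), 41.8, 36.9, -67.1)
0.074 1329 (array([640.8, -28.5]), 17.9, 17.8, 51.0)
ring 8392 (array([628.1, -35.8]), 68.7, 51.5, -66.9) 0.11154615000085322
```

View pics/w3.png

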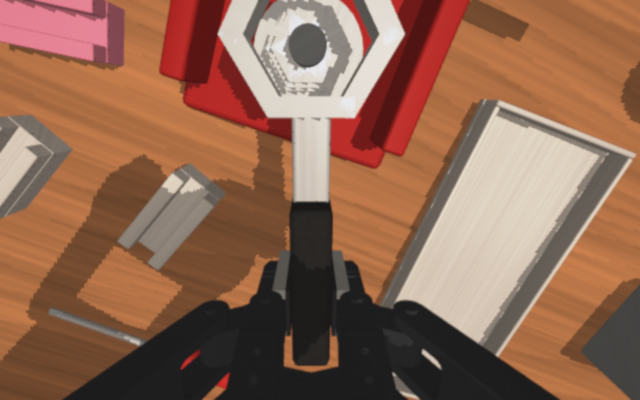

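```bash
python3 - <<'E'
from h import *
f=grab_frame('wrist');K=f['intrinsics'];T=f['world_from_camera'];s=state();tp=s['tool_pos']
q=s['tool_rot'];M=R.from_quat(np.r_[q[1:],q[0]]);print(tp,M.as_matrix()[:,0].round(4))
def w(u,v,z):
    d=T[:3,:3]@np.array([(u-K[0,2])/K[0,0],-(v-K[1,2])/K[1,1],-1]);return T[:3,3]+d*(z-T[2,3])/d[2]
def pix(u,v):
    z=f['range_z'][v,u];return T[:3,:3]@np.array([(u-K[0,2])/K[0,0]*z,-(v-K[1,2])/K[1,1]*z,-z])+T[:3,3]
for u,v in((311,108),(311,115),(232,35),(392,35),(311,160),(305,220),(311,340)):print(u,v,pix(u,v).round(4))
c=w(311.5,33.5,.1116);print('ring centre',c, M.inv().apply(c-tp).round(4))
e=w(311.5,117.5,.1116);print('front edge',e,'-> ctr dist',np.hypot(*(c-e)[:2]))
E
```

```text
[ 0.54555533 -0.07115765  0.1021099 ] [9.195e-01 3.930e-01 5.000e-04]
311 108 [ 0.6175 -0.0408  0.1127]
311 115 [ 0.6151 -0.0418  0.1141]
232 35 [ 0.6298 -0.004   0.1137]
392 35 [ 0.653  -0.0581  0.1133]
311 160 [ 0.5985 -0.049   0.1132]
305 220 [ 0.5778 -0.0552  0.1267]
311 340 [ 0.5238 -0.0809  0.1259]
ring centre [ 0.64204806 -0.03053081  0.1116    ] [ 0.1047  0.0006 -0.0094]
front edge [ 0.61419415 -0.04247166  0.1116    ] -> ctr dist 0.03030550910803495
```

```bash
python3 - <<'E'
from h import *
for i in range(4):
    f=grab_frame('wrist');s=state();P=pts(f);n=np.array([.6405,-.029]);d=np.hypot(*(P[:,:2]-n).T)
    Q=P[(d<.022)&(P[:,2]>.074)&(P[:,2]<.085)];print(s['time'],s['tool_pos'].round(4),s['contact_force'].round(2),rect(Q),f['world_from_camera'][:3,3].round(4))
E
```

```text
11.625 [ 0.5457 -0.0711  0.1024] [ 0.51  0.58 -2.63] (array([640.8, -28.4]), 18.2, 17.1, 22.1) [ 0.6218 -0.0388  0.2439]
11.675 [ 0.5457 -0.0711  0.1024] [ 0.23  0.2  -2.92] (array([640.7, -28.5]), 17.9, 17.1, 23.5) [ 0.6219 -0.0388  0.2442]
11.725 [ 0.5457 -0.071   0.1024] [ 0.17 -0.76 -1.74] (array([640.7, -28.5]), 17.9, 17.2, 22.3) [ 0.6219 -0.0387  0.2443]
11.775 [ 0.5457 -0.071   0.1024] [ 0.17  0.16 -2.68] (array([640.7, -28.5]), 17.8, 17.8, 48.2) [ 0.6219 -0.0387  0.2443]
```

>>> jog_arm --motion "0 -0.001 -0.003 0.02 0 0 0; 0 -0.001 -0.003 0.04 0 0 0; 0 -0.001 -0.003 0.06 0 0 0; 0 -0.001 -0.003 0.075 0 0 0; 0 -0.001 -0.003 0.085 0 0 0"

```text
time: 12.4
tool_pos: [0.544, -0.0696, 0.0585]
tool_rot: [-0.0, 0.98, 0.201, -0.0]
contact_force: [-0.2, 0.3, -2.4]
gripper_width: 0.198
grasp_force: 63.9
```

>>> jog_arm --motion "0 0 0 0.005 0 0 0; 0 0 0 0.01 0 0 0; 0 0 0 0.014 0 0 0; 0 0 0 0.014 0 0 0; 0 0 0 0.014 0 0 0"

```text
time: 13.02
tool_pos: [0.5447, -0.0698, 0.0529]
tool_rot: [0.0, 0.98, 0.201, 0.0]
contact_force: [-0.6, -1.4, 0.3]
gripper_width: 0.196
grasp_force: 64.3
```

```bash
python3 - <<'E'
from h import *
for i in range(2):
    f=grab_frame('wrist');s=state()
P=pts(f);d=np.hypot(*(P[:,:2]-[.6405,-.029]).T)
Q=P[(d<.033)&(d>.024)];print(s['tool_pos'].round(4),s['contact_force'].round(2),s['ft_torque'].round(2),np.percentile(Q[:,2],[5,25,50,75,95]).round(4),s['gripper_width'])
plan([(.5444,-.0697,.053,.405)])
E
```

```text
[ 0.5447 -0.0699  0.0528] [-0.8  -0.64  2.24] [0.07 0.19 0.03] [0.0601 0.0645 0.0651 0.0656 0.0662] 0.19768556244037327
[ 0.544 -0.07   0.053  0.405] -> -0.0 -0.001 -0.0 0.0 -0.001 -0.001 | rows 1.0 q6 1.04
```

>>> jog_arm --motion "0 0.001 -0.021 0 0 0 0.067; 0 0.004 -0.042 0 0 0 0.133; 0 0.009 -0.062 0 0 0 0.2; 0 0.016 -0.082 0 0 0 0.267; 0 0.026 -0.1 0 0 0 0.333"

```text
time: 13.75
tool_pos: [0.5365, -0.0188, 0.0528]
tool_rot: [0.001, 0.999, -0.049, -0.0]
contact_force: [-3.7, -2.2, 3.1]
gripper_width: 0.197
grasp_force: 64.8
```

```bash
cat >> h.py <<'E'
def seat(n=(.6407,-.0287),L=.1047):
    for i in range(2): f=grab_frame('wrist')
    s=state();q=s['tool_rot'];x=R.from_quat(np.r_[q[1:],q[0]]).as_matrix()[:,0]
    yaw=np.arctan2(x[1],x[0]);r=s['tool_pos']+L*x
    P=pts(f);d=np.hypot(*(P[:,:2]-np.array(n)).T);Q=P[(d<.033)&(d>.024)]
    print('t',s['time'],'tcp',s['tool_pos'].round(4),'yaw',yaw.round(3),'vise',(yaw-.075).round(3),'ring',r.round(4),'F',s['contact_force'].round(1),'T',s['ft_torque'].round(2),'w',round(s['gripper_width'],3),'ringtop',np.percentile(Q[:,2],[25,50,75]).round(4) if len(Q) else '')
    return f
E
python3 -c "
from h import *
seat()"
```

```text
t 13.85 tcp [ 0.5365 -0.0182  0.0527] yaw -0.095 vise -0.17 ring [ 0.6407 -0.0281  0.0527] F [-4.  -0.2  4.1] T [-0.01  0.48 -0.25] w 0.197 ringtop [0.0646 0.0651 0.0656]
```

>>> jog_arm --motion "0 0.001 -0.021 0 0 0 0.067; 0 0.004 -0.042 0 0 0 0.133; 0 0.009 -0.062 0 0 0 0.2; 0 0.016 -0.082 0 0 0 0.267; 0 0.026 -0.1 0 0 0 0.333"

```text
time: 14.48
tool_pos: [0.5538, 0.0297, 0.0528]
tool_rot: [0.001, 0.956, -0.293, -0.001]
contact_force: [-6.1, 0.1, 6.1]
gripper_width: 0.202
grasp_force: 65.2
```

>>> jog_arm --motion "0 0 -0.008 0 0 0 0.027; 0 0.001 -0.016 0 0 0 0.05; 0 0.001 -0.016 0 0 0 0.05; 0 0.001 -0.016 0 0 0 0.05; 0 0.001 -0.016 0 0 0 0.05"

```text
time: 15.1
tool_pos: [0.5586, 0.0362, 0.0529]
tool_rot: [0.0, 0.945, -0.328, -0.001]
contact_force: [-5.9, 0.8, 6.2]
gripper_width: 0.195
grasp_force: 65.2
```

```bash
python3 -c "
from h import *
seat()"
```

```text
t 15.2 tcp [0.5586 0.0362 0.0529] yaw -0.668 vise -0.743 ring [ 0.6408 -0.0287  0.0527] F [-6.7 -0.1  5.7] T [-0.06  0.84 -0.14] w 0.195 ringtop [0.0646 0.0651 0.0656]
```

>>> jog_arm --motion "0 0 0 -0.02 0 0 0; 0 0 0 -0.05 0 0 0; 0 0 0 -0.08 0 0 0; 0 0 0 -0.09 0 0 0; 0 0 0 -0.09 0 0 0"

```text
time: 15.82
tool_pos: [0.5632, 0.033, 0.0992]
tool_rot: [0.001, 0.944, -0.329, 0.006]
contact_force: [6.9, -7.9, -1.7]
gripper_width: 0.198
grasp_force: 62.2
```

```bash
cat >> h.py <<'E'
def nutyaw(f,n=(.6407,-.0285),show=True):
    P=pts(f);d=np.hypot(*(P[:,:2]-np.array(n)).T);Q=P[(d<.0235)&(P[:,2]>.054)&(P[:,2]<.0715)]
    S=P[(d<.02)&(P[:,2]>.074)&(P[:,2]<.085)];print('stub',rect(S)if len(S)>5 else'',len(Q))
    best=[]
    for a in np.arange(0,60,1.):
        w=0
        for k in range(6):
            t=np.radians(a+60*k);p=(Q[:,:2]-np.array(n))@[np.cos(t),np.sin(t)];w+=np.percentile(p,99)
        best.append(w)
    b=np.array(best);i=b.argmin();print('flat deg world (extent)',i,'rad',np.radians(i).round(3),(b[::6]*1000/6).round(1))
    # plane normals of taper: chamfer
    z=f['range_z']
E
python3 -c "
from h import *
f=seat();nutyaw(f);cv2.imwrite('pics/w4.png',f['color'][:,:,::-1])"
```

```text
t 15.925 tcp [0.5632 0.0331 0.0995] yaw -0.67 vise -0.745 ring [ 0.6453 -0.0319  0.1007] F [ 6.7 -8.6 -2.6] T [-1.77 -1.42 -0.28] w 0.197 ringtop [0.0733 0.0776 0.0836]
stub (array([634.6, -24.1]), 29.6, 28.8, 11.1) 4476
flat deg world (extent) 24 rad 0.419 [20.5 20.6 20.5 20.4 20.3 20.5 20.6 20.6 20.5 20.5]
```

View pics/w4.png

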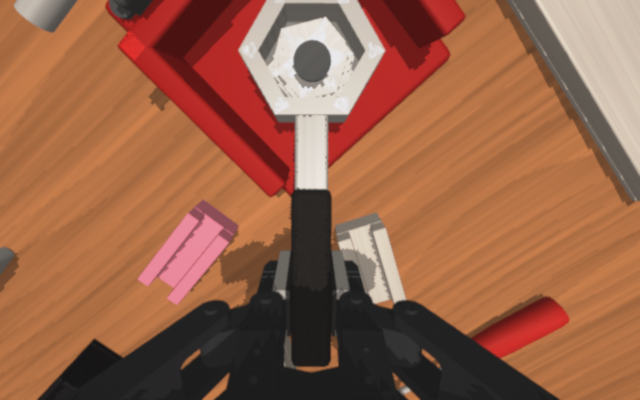

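>>> jog_arm --motion "0 0 0 0.02 0 0 0; 0 0 0 0.04 0 0 0; 0 0 0 0.06 0 0 0; 0 0 0 0.08 0 0 0; 0 0 0 0.09 0 0 0"

```text
time: 16.55
tool_pos: [0.5556, 0.0385, 0.0516]
tool_rot: [-0.001, 0.945, -0.328, -0.005]
contact_force: [-13.7, 7.1, 7.6]
gripper_width: 0.194
grasp_force: 65.3
```

```bash
cat >> h.py <<'E'
def pitch(f):
    # wrench top profile along tool x: returns slope of handle top and ring top heights
    s=state();q=s['tool_rot'];x=R.from_quat(np.r_[q[1:],q[0]]).as_matrix()[:,0];x=x[:2]/np.hypot(*x[:2]);y=np.array([x[1],-x[0]])
    P=pts(f);r=P[:,:2]-s['tool_pos'][:2];a=r@x;b=r@y
    for lo,hi in((-.03,-.015),(.02,.035),(.045,.065),(.072,.078)):
        m=(a>lo)&(a<hi)&(abs(b)<.005)&(P[:,2]>.04);print((lo,hi),np.median(P[m,2]).round(4) if m.any() else None,end=' ')
    print()
E
python3 -c "
from h import *
f=seat();pitch(f)"
```

```text
t 16.65 tcp [0.5556 0.0384 0.0515] yaw -0.668 vise -0.743 ring [ 0.6378 -0.0264  0.0504] F [-12.8   7.4   7.3] T [ 0.83  1.64 -0.03] w 0.198 ringtop [0.0672 0.068  0.0686]
(-0.03, -0.015) 0.0743 (0.02, 0.035) 0.0767 (0.045, 0.065) 0.0651 (0.072, 0.078) 0.0661
```

>>> jog_arm --motion "0 -0.003 0.007 0 0 0 -0.02; 0 -0.006 0.013 0 0 0 -0.04; 0 -0.006 0.02 0 0 0 -0.06; 0 -0.006 0.025 0 0 0 -0.08; 0 -0.006 0.025 0 0 0 -0.08"

```text
time: 17.27
tool_pos: [0.5489, 0.028, 0.0522]
tool_rot: [0.0, 0.962, -0.271, -0.0]
contact_force: [-1.6, -0.2, -2.9]
gripper_width: 0.196
grasp_force: 63.8
```

```bash
python3 -c "
from h import *
f=seat();pitch(f)"
```

```text
t 17.375 tcp [0.549  0.0281 0.0523] yaw -0.55 vise -0.625 ring [ 0.6382 -0.0267  0.0522] F [-1.1 -0.4 -2.4] T [ 0.09  0.36 -0.08] w 0.195 ringtop [0.0677 0.0684 0.0691]
(-0.03, -0.015) 0.0753 (0.02, 0.035) 0.0776 (0.045, 0.065) 0.0658 (0.072, 0.078) 0.0667
```

>>> jog_arm --motion "0 0 0 -0.01 0 0 0; 0 0 0 -0.025 0 0 0; 0 0 0 -0.045 0 0 0; 0 0 0 -0.065 0 0 0; 0 0 0 -0.09 0 0 0"

```text
time: 18.0
tool_pos: [0.5491, 0.0283, 0.0983]
tool_rot: [-0.0, 0.962, -0.271, 0.0]
contact_force: [-0.0, 0.8, -1.7]
gripper_width: 0.197
grasp_force: 63.8
```

```bash
python3 -c "
from h import *
f=seat(L=.1078);pitch(f);f=grab_frame('wrist');nutyaw(f);cv2.imwrite('pics/w5.png',f['color'][:,:,::-1])"
```

```text
t 18.1 tcp [0.5506 0.0282 0.0998] yaw -0.55 vise -0.625 ring [ 0.6425 -0.0281  0.1002] F [-0.3  0.1 -2.2] T [0.1  0.16 0.01] w 0.194 ringtop [0.0525 0.1165 0.1175]
(-0.03, -0.015) 0.1234 (0.02, 0.035) 0.1259 (0.045, 0.065) 0.1142 (0.072, 0.078) 0.1153 
stub (array([640.7, -28.4]), 17.8, 17.8, -3.6) 4252
flat deg world (extent) 30 rad 0.524 [20.  20.  19.9 19.7 19.4 19.2 19.3 19.4 19.7 19.9]
```

View pics/w5.png

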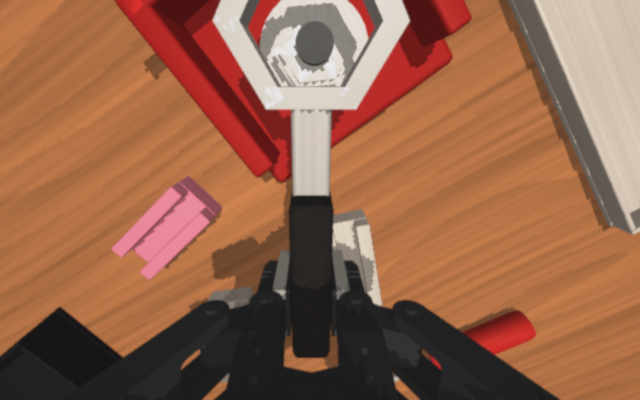

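>>> jog_arm --motion "0 0.001 0.021 0 0 0 -0.067; 0 0.004 0.043 0 0 0 -0.133; 0 0.01 0.064 0 0 0 -0.2; 0 0.017 0.084 0 0 0 -0.267; 0 0.026 0.103 0 0 0 -0.333"

```text
time: 18.77
tool_pos: [0.5326, -0.0227, 0.0967]
tool_rot: [0.0, 1.0, -0.023, -0.001]
contact_force: [-0.6, 0.5, -2.8]
gripper_width: 0.198
grasp_force: 63.8
```

>>> jog_arm --motion "0 0.001 0.021 0 0 0 -0.067; 0 0.004 0.043 0 0 0 -0.133; 0 0.01 0.064 0 0 0 -0.2; 0 0.017 0.084 0 0 0 -0.267; 0 0.026 0.103 0 0 0 -0.333"

```text
time: 19.4
tool_pos: [0.5432, -0.0749, 0.0967]
tool_rot: [-0.0, 0.974, 0.224, -0.001]
contact_force: [-0.2, -0.6, -1.5]
gripper_width: 0.199
grasp_force: 63.8
```

```bash
python3 -c "
from h import *
f=seat(L=.1078);pitch(f);nutyaw(f);plan([(.5474,-.0826,.0535,.524)])"
```

```text
t 19.5 tcp [ 0.5435 -0.0752  0.0969] yaw 0.448 vise 0.373 ring [ 0.6407 -0.0285  0.0968] F [ 0.2  0.9 -1.6] T [-0.07  0.18  0.03] w 0.198 ringtop [0.1104 0.1128 0.1136]
(-0.03, -0.015) 0.12 (0.02, 0.035) 0.1223 (0.045, 0.065) 0.1104 (0.072, 0.078) 0.1114 
stub (array([640.7, -28.5]), 17.9, 17.7, 12.1) 4499
flat deg world (extent) 29 rad 0.506 [20.  20.  19.9 19.6 19.4 19.2 19.3 19.4 19.7 19.9]
[ 0.547 -0.083  0.054  0.524] -> 0.001 0.017 0.087 0.0 0.001 -0.05 | rows 1.0 q6 0.9
```

>>> jog_arm --motion "0 0.001 0.008 0 0 0 -0.024; 0 0.001 0.015 0 0 0 -0.045; 0 0.001 0.015 0.03 0 0 -0.045; 0 0.001 0.015 0.055 0 0 -0.045; 0 0.001 0.015 0.07 0 0 -0.045"

```text
time: 20.12
tool_pos: [0.5462, -0.0806, 0.0603]
tool_rot: [-0.001, 0.967, 0.255, -0.001]
contact_force: [-0.6, -0.7, -2.8]
gripper_width: 0.195
grasp_force: 63.8
```

>>> jog_arm --motion "0 0 0 0.006 0 0 0; 0 0 0 0.012 0 0 0; 0 0 0 0.018 0 0 0; 0 0 0 0.018 0 0 0; 0 0 0 0.018 0 0 0"

```text
time: 20.75
tool_pos: [0.5471, -0.0812, 0.0532]
tool_rot: [0.0, 0.967, 0.255, -0.0]
contact_force: [-1.8, -2.6, -2.8]
gripper_width: 0.197
grasp_force: 63.8
```

```bash
python3 -c "
from h import *
f=seat(L=.1078);pitch(f)"
```

```text
t 20.85 tcp [ 0.5471 -0.0811  0.0531] yaw 0.517 vise 0.442 ring [ 0.6408 -0.0279  0.0531] F [-2.8 -1.8 -2.2] T [-0.52  0.59 -0.02] w 0.193 ringtop [0.0685 0.0692 0.0699]
(-0.03, -0.015) 0.0763 (0.02, 0.035) 0.0785 (0.045, 0.065) 0.0667 (0.072, 0.078) 0.0676
```

>>> jog_arm --motion "0 0 -0.001 0.006 0 0 0; 0 0.001 -0.021 0.006 0 0 0.067; 0 0.004 -0.043 0.006 0 0 0.133; 0 0.01 -0.064 0.006 0 0 0.2; 0 0.017 -0.084 0.006 0 0 0.267"

```text
time: 21.48
tool_pos: [0.533, -0.0405, 0.0499]
tool_rot: [0.0, 0.998, 0.057, -0.001]
contact_force: [-2.2, -3.6, -2.5]
gripper_width: 0.196
grasp_force: 63.8
```

>>> jog_arm --motion "0 0.001 -0.021 0 0 0 0.067; 0 0.004 -0.043 0 0 0 0.133; 0 0.01 -0.064 0 0 0 0.2; 0 0.017 -0.084 0 0 0 0.267; 0 0.017 -0.084 0 0 0 0.267"

```text
time: 22.1
tool_pos: [0.5369, 0.0027, 0.0499]
tool_rot: [0.0, 0.99, -0.141, -0.001]
contact_force: [-3.9, -3.0, -2.6]
gripper_width: 0.196
grasp_force: 63.9
```

```bash
python3 -c "
from h import *
f=seat(L=.1078);pitch(f)"
```

```text
t 22.2 tcp [0.5368 0.0025 0.0499] yaw -0.284 vise -0.359 ring [ 0.6403 -0.0277  0.0497] F [-3.3 -2.7 -2.8] T [-0.28  0.87 -0.43] w 0.197 ringtop [0.0652 0.0659 0.0665]
(-0.03, -0.015) 0.073 (0.02, 0.035) 0.0752 (0.045, 0.065) 0.0633 (0.072, 0.078) 0.0642
```

>>> jog_arm --motion "0 0.001 -0.021 0 0 0 0.067; 0 0.004 -0.043 0 0 0 0.133; 0 0.01 -0.064 0 0 0 0.2; 0 0.016 -0.081 0 0 0 0.257; 0 0.016 -0.081 0 0 0 0.257"

```text
time: 22.82
tool_pos: [0.5568, 0.0397, 0.0518]
tool_rot: [-0.001, 0.944, -0.329, -0.001]
contact_force: [-7.1, -1.4, 5.4]
gripper_width: 0.2
grasp_force: 65.6
```

>>> jog_arm --motion "0 0 0 0 0 0 0; 0 0 0.009 0 0 0 -0.027; 0 0.001 0.018 0 0 0 -0.055; 0 0.002 0.027 0 0 0 -0.083; 0 0.002 0.027 0 0 0 -0.083"

```text
time: 23.45
tool_pos: [0.5489, 0.0282, 0.0511]
tool_rot: [-0.001, 0.963, -0.269, -0.0]
contact_force: [-6.0, -0.8, 2.7]
gripper_width: 0.199
grasp_force: 64.6
```

>>> jog_arm --motion "0 0 0 -0.01 0 0 0; 0 0 0 -0.025 0 0 0; 0 0 0 -0.045 0 0 0; 0 0 0 -0.07 0 0 0; 0 0 0 -0.095 0 0 0"

```text
time: 24.08
tool_pos: [0.5495, 0.0279, 0.0993]
tool_rot: [-0.0, 0.963, -0.269, 0.001]
contact_force: [-0.1, -0.2, -2.3]
gripper_width: 0.201
grasp_force: 63.9
```

```bash
python3 -c "
from h import *
f=seat(L=.1078);pitch(f);f=grab_frame('wrist');nutyaw(f)"
```

```text
t 24.175 tcp [0.5507 0.0277 0.1005] yaw -0.545 vise -0.62 ring [ 0.6429 -0.0282  0.101 ] F [ 0.1  0.  -1.9] T [ 0.08  0.13 -0.01] w 0.199 ringtop [0.0516 0.1168 0.1176]
(-0.03, -0.015) 0.1244 (0.02, 0.035) 0.1266 (0.045, 0.065) 0.1148 (0.072, 0.078) 0.1156 
stub (array([640.8, -28.5]), 17.9, 17.5, -28.7) 4224
flat deg world (extent) 30 rad 0.524 [20.1 20.1 19.9 19.7 19.4 19.3 19.3 19.4 19.7 19.9]
```

>>> jog_arm --motion "0 0.001 0.021 0 0 0 -0.067; 0 0.004 0.043 0 0 0 -0.133; 0 0.01 0.064 0 0 0 -0.2; 0 0.017 0.084 0 0 0 -0.267; 0 0.026 0.103 0 0 0 -0.333"

```text
time: 24.85
tool_pos: [0.5327, -0.0232, 0.0971]
tool_rot: [-0.0, 1.0, -0.021, -0.001]
contact_force: [0.1, 1.6, -1.3]
gripper_width: 0.195
grasp_force: 63.9
```

>>> jog_arm --motion "0 0.001 0.021 0 0 0 -0.067; 0 0.004 0.043 0 0 0 -0.133; 0 0.01 0.064 0 0 0 -0.2; 0 0.017 0.084 0 0 0 -0.267; 0 0.026 0.103 0 0 0 -0.333"

```text
time: 25.48
tool_pos: [0.5436, -0.0754, 0.0971]
tool_rot: [-0.0, 0.974, 0.227, -0.001]
contact_force: [0.6, -0.6, -2.6]
gripper_width: 0.197
grasp_force: 63.9
```

```bash
python3 -c "
from h import *
f=seat(L=.1078);nutyaw(f);plan([(.6407-.1078*np.cos(.52),-.0287-.1078*np.sin(.52),.0505,.52)])"
```

```text
t 25.575 tcp [ 0.5439 -0.0757  0.0973] yaw 0.453 vise 0.378 ring [ 0.6409 -0.0285  0.0973] F [-0.2 -0.  -2.7] T [-0.01  0.2  -0.  ] w 0.193 ringtop [0.1096 0.1125 0.1133]
stub (array([640.7, -28.5]), 17.9, 17.7, -35.0) 4515
flat deg world (extent) 31 rad 0.541 [20.  20.1 19.9 19.7 19.4 19.3 19.3 19.5 19.7 19.9]
[ 0.547 -0.082  0.05   0.52 ] -> 0.0 0.015 0.094 0.0 0.0 -0.045 | rows 1.0 q6 0.9
```

>>> jog_arm --motion "0 0 0.008 0 0 0 -0.025; 0 0 0.015 0 0 0 -0.048; 0 0 0.015 0.03 0 0 -0.048; 0 0 0.015 0.055 0 0 -0.048; 0 0 0.015 0.07 0 0 -0.048"

```text
time: 26.2
tool_pos: [0.5461, -0.0812, 0.0608]
tool_rot: [-0.001, 0.966, 0.26, -0.001]
contact_force: [-0.0, -0.5, -1.9]
gripper_width: 0.196
grasp_force: 63.9
```

>>> jog_arm --motion "0 0 0 0.008 0 0 0; 0 0 0 0.016 0 0 0; 0 0 0 0.023 0 0 0; 0 0 0 0.023 0 0 0; 0 0 0 0.023 0 0 0"

```text
time: 26.82
tool_pos: [0.5475, -0.0818, 0.0516]
tool_rot: [0.0, 0.966, 0.26, 0.0]
contact_force: [-0.5, -0.4, -2.5]
gripper_width: 0.195
grasp_force: 63.9
```

```bash
python3 -c "
from h import *
f=seat(L=.1078);pitch(f)"
```

```text
t 26.925 tcp [ 0.5475 -0.0818  0.0516] yaw 0.526 vise 0.451 ring [ 0.6407 -0.0277  0.0516] F [ 0.1 -0.  -2.2] T [-0.13  0.16 -0.02] w 0.195 ringtop [0.0665 0.0672 0.0678]
(-0.03, -0.015) 0.0748 (0.02, 0.035) 0.0768 (0.045, 0.065) 0.0649 (0.072, 0.078) 0.0656
```

>>> jog_arm --motion "0 0.001 -0.021 0.002 0 0 0.067; 0 0.004 -0.043 0.002 0 0 0.133; 0 0.01 -0.064 0.002 0 0 0.2; 0 0.017 -0.084 0.002 0 0 0.267; 0 0.017 -0.084 0.002 0 0 0.267"

```text
time: 27.55
tool_pos: [0.5332, -0.0413, 0.0502]
tool_rot: [0.0, 0.998, 0.063, -0.0]
contact_force: [-1.4, -3.0, -3.7]
gripper_width: 0.195
grasp_force: 63.9
```

>>> jog_arm --motion "0 0.001 -0.021 0 0 0 0.067; 0 0.004 -0.043 0 0 0 0.133; 0 0.01 -0.064 0 0 0 0.2; 0 0.017 -0.084 0 0 0 0.267; 0 0.017 -0.084 0 0 0 0.267"

```text
time: 28.18
tool_pos: [0.5366, 0.0013, 0.0502]
tool_rot: [0.0, 0.991, -0.136, -0.0]
contact_force: [-1.7, -3.0, -2.6]
gripper_width: 0.2
grasp_force: 63.9
```

>>> jog_arm --motion "0 0.001 -0.021 0 0 0 0.067; 0 0.004 -0.043 0 0 0 0.133; 0 0.01 -0.064 0 0 0 0.2; 0 0.017 -0.084 0 0 0 0.265; 0 0.017 -0.084 0 0 0 0.265"

```text
time: 28.8
tool_pos: [0.557, 0.0396, 0.052]
tool_rot: [-0.001, 0.944, -0.33, -0.0]
contact_force: [-3.6, -1.1, 5.6]
gripper_width: 0.198
grasp_force: 65.5
```

>>> jog_arm --motion "0 0 0 0 0 0 0; 0 0 0.009 0 0 0 -0.027; 0 0.001 0.018 0 0 0 -0.055; 0 0.002 0.027 0 0 0 -0.083; 0 0.002 0.027 0 0 0 -0.083"

```text
time: 29.42
tool_pos: [0.549, 0.0282, 0.0513]
tool_rot: [-0.0, 0.963, -0.27, 0.0]
contact_force: [-4.7, -0.7, 4.8]
gripper_width: 0.197
grasp_force: 64.8
```

>>> jog_arm --motion "0 0 0 -0.01 0 0 0; 0 0 0 -0.025 0 0 0; 0 0 0 -0.045 0 0 0; 0 0 0 -0.07 0 0 0; 0 0 0 -0.09 0 0 0"

```text
time: 30.05
tool_pos: [0.5492, 0.0286, 0.0967]
tool_rot: [-0.0, 0.963, -0.271, 0.001]
contact_force: [0.2, -0.4, -2.2]
gripper_width: 0.197
grasp_force: 63.9
```

```bash
python3 -c "
from h import *
f=seat(L=.1078);pitch(f);f=grab_frame('wrist');nutyaw(f)"
```

```text
t 30.15 tcp [0.5501 0.0285 0.0975] yaw -0.548 vise -0.623 ring [ 0.6421 -0.0277  0.0978] F [-0.1 -1.5 -2.6] T [0.08 0.17 0.03] w 0.199 ringtop [0.1009 0.113  0.1137]
(-0.03, -0.015) 0.1215 (0.02, 0.035) 0.1232 (0.045, 0.065) 0.1112 (0.072, 0.078) 0.1118 
stub (array([640.8, -28.5]), 18.0, 17.7, -11.8) 4482
flat deg world (extent) 29 rad 0.506 [20.2 20.2 20.  19.8 19.5 19.4 19.4 19.5 19.8 20. ]
```

>>> jog_arm --motion "0 0.001 0.021 0 0 0 -0.067; 0 0.004 0.043 0 0 0 -0.133; 0 0.01 0.064 0 0 0 -0.2; 0 0.017 0.084 0 0 0 -0.267; 0 0.026 0.103 0 0 0 -0.333"

```text
time: 30.82
tool_pos: [0.5323, -0.0225, 0.0946]
tool_rot: [-0.0, 1.0, -0.023, -0.001]
contact_force: [-0.6, -0.6, -1.8]
gripper_width: 0.194
grasp_force: 63.9
```

>>> jog_arm --motion "0 0.001 0.021 0 0 0 -0.067; 0 0.004 0.043 0 0 0 -0.133; 0 0.01 0.064 0 0 0 -0.2; 0 0.017 0.084 0 0 0 -0.267; 0 0.026 0.103 0 0 0 -0.333"

```text
time: 31.45
tool_pos: [0.543, -0.0746, 0.0946]
tool_rot: [-0.0, 0.974, 0.225, -0.001]
contact_force: [-1.1, -0.8, -2.0]
gripper_width: 0.201
grasp_force: 63.9
```

```bash
python3 -c "
from h import *
f=seat(L=.1078);nutyaw(f);plan([(.6407-.1078*np.cos(.52),-.0287-.1078*np.sin(.52),.0505,.52)])"
```

```text
t 31.55 tcp [ 0.5433 -0.075   0.0948] yaw 0.45 vise 0.375 ring [ 0.6404 -0.0281  0.0947] F [-0.1 -0.9 -2.8] T [-0.03  0.2  -0.04] w 0.197 ringtop [0.1072 0.1094 0.1101]
stub (array([640.8, -28.4]), 18.0, 17.6, 24.6) 4568
flat deg world (extent) 29 rad 0.506 [20.  20.  19.8 19.5 19.3 19.2 19.3 19.4 19.6 19.9]
[ 0.547 -0.082  0.05   0.52 ] -> 0.001 0.016 0.089 -0.0 0.001 -0.047 | rows 1.0 q6 0.9
```

>>> jog_arm --motion "0 0.001 0.008 0 0 0 -0.024; 0 0.001 0.015 0 0 0 -0.044; 0 0.001 0.015 0.03 0 0 -0.044; 0 0.001 0.015 0.055 0 0 -0.044; 0 0.001 0.015 0.07 0 0 -0.044"

```text
time: 32.17
tool_pos: [0.5461, -0.0805, 0.0584]
tool_rot: [-0.001, 0.967, 0.255, -0.001]
contact_force: [-0.3, -0.6, -3.0]
gripper_width: 0.196
grasp_force: 64.0
```

>>> jog_arm --motion "0 0 0 0.008 0 0 0; 0 0 0 0.014 0 0 0; 0 0 0 0.019 0 0 0; 0 0 0 0.019 0 0 0; 0 0 0 0.019 0 0 0"

```text
time: 32.8
tool_pos: [0.5472, -0.0808, 0.051]
tool_rot: [0.0, 0.967, 0.256, 0.0]
contact_force: [-0.4, -0.5, -1.7]
gripper_width: 0.201
grasp_force: 63.9
```

>>> jog_arm --motion "0 0.001 -0.021 0 0 0 0.067; 0 0.003 -0.038 0 0 0 0.12; 0 0.006 -0.05 0 0 0 0.16; 0 0.009 -0.062 0 0 0 0.195; 0 0.009 -0.062 0 0 0 0.195"

```text
time: 33.42
tool_pos: [0.5352, -0.052, 0.0507]
tool_rot: [0.0, 0.994, 0.112, -0.001]
contact_force: [-2.6, -2.9, -1.9]
gripper_width: 0.199
grasp_force: 63.9
```

```bash
python3 -c "
from h import *
f=seat(L=.1078);pitch(f)"
```

```text
t 33.525 tcp [ 0.5352 -0.052   0.0507] yaw 0.225 vise 0.15 ring [ 0.6403 -0.028   0.0506] F [-2.8 -3.5 -2.3] T [-0.54  0.77 -0.16] w 0.196 ringtop [0.0649 0.0655 0.066 ]
(-0.03, -0.015) 0.0743 (0.02, 0.035) 0.0757 (0.045, 0.065) 0.0635 (0.072, 0.078) 0.064
```

>>> jog_arm --motion "0 0 -0.009 0 0 0 0.027; 0 0.001 -0.017 0 0 0 0.053; 0 0.001 -0.024 0 0 0 0.075; 0 0.001 -0.024 0 0 0 0.075; 0 0.001 -0.024 0 0 0 0.075"

```text
time: 34.15
tool_pos: [0.5332, -0.0402, 0.0507]
tool_rot: [0.0, 0.998, 0.056, -0.0]
contact_force: [-3.5, -3.1, -2.1]
gripper_width: 0.2
grasp_force: 64.0
```

>>> jog_arm --motion "0 0 -0.005 0 0 0 0.017; 0 0 -0.01 0 0 0 0.033; 0 0.001 -0.014 0 0 0 0.045; 0 0.001 -0.014 0 0 0 0.045; 0 0.001 -0.014 0 0 0 0.045"

```text
time: 34.78
tool_pos: [0.5327, -0.033, 0.0507]
tool_rot: [0.0, 1.0, 0.022, -0.001]
contact_force: [-3.9, -4.6, -0.8]
gripper_width: 0.194
grasp_force: 64.1
```

```bash
python3 -c "
from h import *
f=seat(L=.1078);pitch(f)"
```

```text
t 34.875 tcp [ 0.5327 -0.0329  0.0506] yaw 0.044 vise -0.031 ring [ 0.6404 -0.0282  0.0505] F [-4.4 -3.8 -1.3] T [-0.7   0.9  -0.05] w 0.198 ringtop [0.0649 0.0655 0.066 ]
(-0.03, -0.015) 0.0742 (0.02, 0.035) 0.0756 (0.045, 0.065) 0.0634 (0.072, 0.078) 0.064
```

>>> jog_arm --motion "0 0 -0.005 0 0 0 0.017; 0 0 -0.01 0 0 0 0.033; 0 0.001 -0.014 0 0 0 0.045; 0 0.001 -0.014 0 0 0 0.045; 0 0.001 -0.014 0 0 0 0.045"

```text
time: 35.5
tool_pos: [0.5326, -0.0269, 0.0507]
tool_rot: [0.001, 1.0, -0.01, -0.001]
contact_force: [-6.2, -7.3, -0.9]
gripper_width: 0.196
grasp_force: 64.4
```

>>> jog_arm --motion "0 0 -0.005 0 0 0 0.017; 0 0 -0.01 0 0 0 0.033; 0 0.001 -0.014 0 0 0 0.045; 0 0.001 -0.014 0 0 0 0.045; 0 0.001 -0.014 0 0 0 0.045"

```text
time: 36.12
tool_pos: [0.5328, -0.0213, 0.0507]
tool_rot: [0.003, 0.999, -0.043, -0.002]
contact_force: [-8.5, -12.4, 1.2]
gripper_width: 0.196
grasp_force: 66.1
```

```bash
python3 -c "
from h import *
f=seat(L=.1078);pitch(f)"
```

```text
t 36.225 tcp [ 0.5328 -0.0213  0.0507] yaw -0.086 vise -0.161 ring [ 0.6402 -0.0305  0.0503] F [ -7.7 -12.7   0.7] T [-2.05  1.32  1.3 ] w 0.2 ringtop [0.0649 0.0655 0.0661]
(-0.03, -0.015) 0.0742 (0.02, 0.035) 0.0757 (0.045, 0.065) 0.0635 (0.072, 0.078) 0.0641
```

>>> jog_arm --motion "0 0 0.009 0 0 0 -0.03; 0 0.001 0.018 0 0 0 -0.06; 0 0.002 0.027 0 0 0 -0.09; 0 0.004 0.038 0 0 0 -0.125; 0 0.004 0.038 0 0 0 -0.125"

```text
time: 36.85
tool_pos: [0.533, -0.0381, 0.0506]
tool_rot: [-0.0, 0.999, 0.048, -0.002]
contact_force: [-8.3, -4.2, 2.2]
gripper_width: 0.196
grasp_force: 64.6
```

```bash
python3 -c "
from h import *
f=seat(L=.1078);pitch(f)"
```

```text
t 36.95 tcp [ 0.533  -0.0381  0.0506] yaw 0.096 vise 0.021 ring [ 0.6403 -0.0278  0.0502] F [-8.6 -4.6  1.6] T [-0.83  1.37 -0.36] w 0.201 ringtop [0.0649 0.0655 0.0661]
(-0.03, -0.015) 0.0741 (0.02, 0.035) 0.0756 (0.045, 0.065) 0.0634 (0.072, 0.078) 0.0641
```

>>> jog_arm --motion "0 -0.004 0.006 0 0 0 -0.015; 0 -0.005 0.009 0 0 0 -0.025; 0 -0.005 0.009 0 0 0 -0.025; 0 -0.005 0.009 -0.004 0 0 -0.025; 0 -0.005 0.009 -0.004 0 0 -0.025"

```text
time: 37.58
tool_pos: [0.5337, -0.0422, 0.0524]
tool_rot: [-0.0, 0.998, 0.067, 0.002]
contact_force: [8.1, -0.4, -11.3]
gripper_width: 0.201
grasp_force: 62.4
```

```bash
python3 -c "
from h import *
f=seat(L=.1078);pitch(f)"
```

```text
t 37.675 tcp [ 0.5337 -0.0422  0.0524] yaw 0.134 vise 0.059 ring [ 0.6405 -0.0278  0.0528] F [  8.6  -0.8 -11.6] T [-0.15 -0.82 -0.27] w 0.197 ringtop [0.0652 0.0658 0.0663]
(-0.03, -0.015) 0.0761 (0.02, 0.035) 0.0769 (0.045, 0.065) 0.0644 (0.072, 0.078) 0.0646
```

>>> jog_arm --motion "0 0.003 0.005 0.004 0 0 -0.015; 0 0.003 0.009 0.004 0 0 -0.03; 0 0.003 0.013 0.004 0 0 -0.045; 0 0.003 0.017 0.004 0 0 -0.06; 0 0.003 0.017 0.002 0 0 -0.06"

```text
time: 38.3
tool_pos: [0.5352, -0.0514, 0.0518]
tool_rot: [0.0, 0.994, 0.112, 0.0]
contact_force: [-0.2, -2.4, -4.4]
gripper_width: 0.199
grasp_force: 63.9
```

```bash
python3 -c "
from h import *
f=seat(L=.1078);pitch(f)"
```

```text
t 38.4 tcp [ 0.5352 -0.0513  0.0517] yaw 0.224 vise 0.149 ring [ 0.6403 -0.0274  0.0517] F [-0.9 -3.6 -2.8] T [-0.69  0.1  -0.4 ] w 0.196 ringtop [0.0651 0.0657 0.0662]
(-0.03, -0.015) 0.0753 (0.02, 0.035) 0.0763 (0.045, 0.065) 0.064 (0.072, 0.078) 0.0644
```

>>> jog_arm --motion "0 0 0.003 0 0 0 0; 0 0 0.004 0 0 0 0; 0 0 0.004 -0.004 0 0 0; 0 0 0.004 -0.01 0 0 0; 0 0 0.004 -0.02 0 0 0"

```text
time: 39.02
tool_pos: [0.5362, -0.0525, 0.0602]
tool_rot: [0.0, 0.994, 0.112, 0.002]
contact_force: [12.6, 0.3, -16.4]
gripper_width: 0.194
grasp_force: 60.8
```

```bash
python3 -c "
from h import *
f=seat(L=.1078);pitch(f)"
```

```text
t 39.125 tcp [ 0.5364 -0.0527  0.0611] yaw 0.226 vise 0.151 ring [ 0.6415 -0.0285  0.0614] F [  7.5   0.  -12.1] T [-0.03 -0.69  0.23] w 0.197 ringtop [0.0666 0.0674 0.0681]
(-0.03, -0.015) 0.086 (0.02, 0.035) 0.0832 (0.045, 0.065) 0.0687 (0.072, 0.078) 0.0676
```

>>> jog_arm --motion "0 0 0 0.009 0 0 0; 0 0 0 0.018 0 0 0; 0 0 -0.01 0.019 0 0 0.03; 0 0.001 -0.019 0.019 0 0 0.06; 0 0.001 -0.027 0.019 0 0 0.083"

```text
time: 39.75
tool_pos: [0.5335, -0.0403, 0.0549]
tool_rot: [0.001, 0.999, 0.05, 0.0]
contact_force: [-7.7, -1.0, 10.5]
gripper_width: 0.195
grasp_force: 64.9
```

```bash
python3 -c "
from h import *
f=seat(L=.1078);pitch(f);f=save('wrist','w6.png')"
```

```text
t 39.85 tcp [ 0.5335 -0.04    0.0549] yaw 0.101 vise 0.026 ring [ 0.6408 -0.0291  0.055 ] F [-8.  -0.3 10.6] T [-0.07  0.65  0.16] w 0.199 ringtop [0.0658 0.0663 0.0668]
(-0.03, -0.015) 0.0787 (0.02, 0.035) 0.0786 (0.045, 0.065) 0.0656 (0.072, 0.078) 0.0655
```

View pics/w6.png

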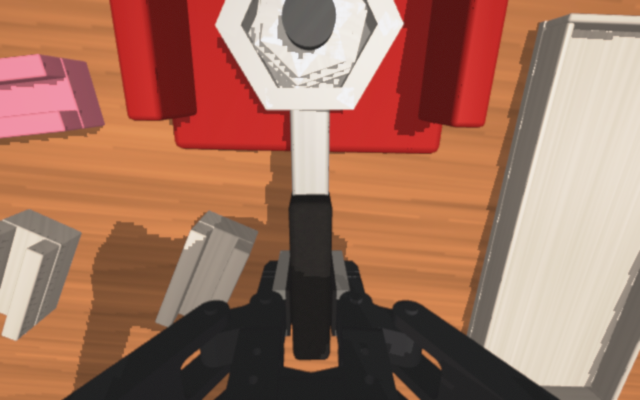

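```bash
cat >> h.py <<'E'
def nuttop(f,n=(.6407,-.0285),zlo=.0678,zhi=.0735):
    P=pts(f);d=np.hypot(*(P[:,:2]-np.array(n)).T);Q=P[(d<.0215)&(P[:,2]>zlo)&(P[:,2]<zhi)]
    b=[]
    for a in range(60):
        t=np.radians(a+60*np.arange(6));p=(Q[:,:2]-np.array(n))@np.array([np.cos(t),np.sin(t)])
        b.append(np.percentile(p,99,axis=0).sum()/6*1000)
    b=np.array(b);print('nut flats deg',b.argmin(),len(Q),b[::5].round(2))
E
python3 -c "
from h import *
f=grab_frame('wrist')
nuttop(f);nuttop(f,zlo=.069)
P=pts(f);d=np.hypot(*(P[:,:2]-np.array([.6407,-.0285])).T);print(rect(P[(d<.02)&(P[:,2]>.0755)&(P[:,2]<.085)]))
"
```

```text
nut flats deg 22 3473 [14.93 14.7  14.66 14.64 14.59 14.65 14.83 15.   15.13 15.2  15.18 15.09]
nut flats deg 17 2044 [14.86 14.62 14.56 14.53 14.51 14.56 14.69 14.85 15.03 15.11 15.12 15.01]
(array([638.8, -28.5]), 17.8, 14.1, -86.8)
```

>>> jog_arm --motion "0 0.0 0.01 -0.001 0 0 -0.03; 0 0.001 0.019 -0.002 0 0 -0.06; 0 0.002 0.028 -0.003 0 0 -0.09; 0 0.003 0.036 -0.004 0 0 -0.113; 0 0.003 0.036 -0.004 0 0 -0.113"

```text
time: 40.58
tool_pos: [0.537, -0.0576, 0.0556]
tool_rot: [0.0, 0.991, 0.134, 0.001]
contact_force: [-1.8, 0.3, 4.0]
gripper_width: 0.196
grasp_force: 63.8
```

```bash
python3 -c "
from h import *
f=seat(L=.1078);pitch(f);nuttop(f);nuttop(f,zlo=.069)"
```

```text
t 40.675 tcp [ 0.5369 -0.0575  0.0554] yaw 0.269 vise 0.194 ring [ 0.6409 -0.0289  0.0556] F [-2.6 -0.1  4.4] T [0.13 0.11 0.04] w 0.198 ringtop [0.0659 0.0664 0.0669]
(-0.03, -0.015) 0.0794 (0.02, 0.035) 0.079 (0.045, 0.065) 0.0659 (0.072, 0.078) 0.0658 
nut flats deg 31 3482 [15.26 15.15 14.96 14.77 14.7  14.67 14.62 14.69 14.87 15.04 15.19 15.25]
nut flats deg 30 2155 [15.15 15.05 14.89 14.67 14.63 14.6  14.56 14.61 14.78 14.94 15.09 15.14]
```

>>> jog_arm --motion "0 0 0 -0.01 0 0 0; 0 0.001 0.021 -0.014 0 0 -0.067; 0 0.001 -0.021 -0.016 0 0 0.067; 0 0.001 0.021 -0.018 0 0 -0.067; 0 0 0 -0.02 0 0 0"

```text
time: 41.3
tool_pos: [0.5368, -0.0577, 0.064]
tool_rot: [-0.0, 0.991, 0.133, 0.001]
contact_force: [4.8, 4.8, -3.7]
gripper_width: 0.193
grasp_force: 62.7
```

```bash
python3 -c "
from h import *
f=seat(L=.1078);pitch(f);nuttop(f);nuttop(f,zlo=.069)"
```

```text
t 41.4 tcp [ 0.5367 -0.0568  0.064 ] yaw 0.268 vise 0.193 ring [ 0.6406 -0.0282  0.0641] F [ 4.9  0.4 -3.5] T [-0.   -0.47 -0.01] w 0.194 ringtop [0.0708 0.0714 0.072 ]
(-0.03, -0.015) 0.0885 (0.02, 0.035) 0.0864 (0.045, 0.065) 0.0722 (0.072, 0.078) 0.0714 
nut flats deg 18 3253 [15.47 15.29 15.03 14.81 14.72 14.8  15.03 15.26 15.45 15.57 15.59 15.57]
nut flats deg 19 1997 [15.37 15.18 14.93 14.68 14.64 14.75 14.95 15.22 15.39 15.5  15.56 15.51]
```

>>> jog_arm --motion "0 0 0.008 -0.008 0 0 -0.025; 0 0 -0.008 -0.014 0 0 0.025; 0 0 0.008 -0.02 0 0 -0.025; 0 0 0 -0.04 0 0 0; 0 0 0 -0.07 0 0 0"

```text
time: 42.02
tool_pos: [0.5349, -0.0571, 0.0984]
tool_rot: [-0.0, 0.991, 0.135, -0.002]
contact_force: [0.6, 1.2, -2.4]
gripper_width: 0.2
grasp_force: 62.7
```

```bash
python3 -c "
from h import *
f=seat(L=.1078);pitch(f);f=grab_frame('wrist');nutyaw(f);print(state()['tool_pos'])"
```

```text
t 42.125 tcp [ 0.5374 -0.0577  0.1013] yaw 0.27 vise 0.195 ring [ 0.6413 -0.0289  0.1016] F [-0.1 -0.5 -1.7] T [-0.1   0.16 -0.03] w 0.196 ringtop [0.099  0.1088 0.1095]
(-0.03, -0.015) 0.1262 (0.02, 0.035) 0.124 (0.045, 0.065) 0.1099 (0.072, 0.078) 0.1092 
stub (array([640.7, -28.4]), 17.9, 17.4, 15.9) 4364
flat deg world (extent) 19 rad 0.332 [20.2 20.  19.7 19.5 19.5 19.6 19.8 20.1 20.2 20.3]
[ 0.53692267 -0.05763033  0.10047393]
```

```bash
python3 -c "
from h import *
y=.37;plan([(.6409-.1078*np.cos(y),-.0289-.1078*np.sin(y),.0585,y)])"
```

```text
[ 0.54  -0.068  0.058  0.37 ] -> 0.001 0.021 0.084 0.001 -0.001 -0.067 | rows 1.0 q6 1.08
```

>>> jog_arm --motion "0 0 0.01 0 0 0 -0.033; 0 0.001 0.021 0 0 0 -0.067; 0 0.001 0.021 0.02 0 0 -0.067; 0 0.001 0.021 0.04 0 0 -0.067; 0 0.001 0.021 0.06 0 0 -0.067"

```text
time: 42.8
tool_pos: [0.5392, -0.067, 0.0681]
tool_rot: [-0.0, 0.983, 0.184, -0.0]
contact_force: [-0.4, 0.1, -2.1]
gripper_width: 0.196
grasp_force: 62.7
```

>>> jog_arm --motion "0 0 0 0.008 0 0 0; 0 0 0 0.016 0 0 0; 0 0 0 0.022 0 0 0; 0 0 0 0.024 0 0 0; 0 0 0 0.024 0 0 0"

```text
time: 43.42
tool_pos: [0.5399, -0.0674, 0.058]
tool_rot: [0.0, 0.983, 0.184, 0.0]
contact_force: [-2.4, 0.3, 0.5]
gripper_width: 0.195
grasp_force: 63.4
```

```bash
python3 -c "
from h import *
f=seat(L=.1078);pitch(f)"
```

```text
t 43.525 tcp [ 0.5399 -0.0674  0.0579] yaw 0.37 vise 0.295 ring [ 0.6404 -0.0284  0.058 ] F [-2.6  0.5  2.3] T [ 0.2  -0.02  0.03] w 0.197 ringtop [0.0658 0.0664 0.0669]
(-0.03, -0.015) 0.0825 (0.02, 0.035) 0.0808 (0.045, 0.065) 0.0668 (0.072, 0.078) 0.0662
```

>>> jog_arm --motion "0 0.001 -0.015 0 0 0 0.047; 0 0.002 -0.03 0 0 0 0.093; 0 0.005 -0.045 0 0 0 0.14; 0 0.008 -0.058 0 0 0 0.18; 0 0.008 -0.058 0 0 0 0.18"

```text
time: 44.15
tool_pos: [0.5339, -0.0391, 0.058]
tool_rot: [0.001, 0.999, 0.05, 0.002]
contact_force: [0.6, -1.1, 0.5]
gripper_width: 0.196
grasp_force: 63.1
```

>>> jog_arm --motion "0 0 -0.005 0 0 0 0.016; 0 0 -0.01 0 0 0 0.033; 0 0 -0.01 0 0 0 0.033; 0 0 -0.01 0 0 0 0.033; 0 0 -0.01 0 0 0 0.033"

```text
time: 44.78
tool_pos: [0.5335, -0.034, 0.058]
tool_rot: [0.0, 1.0, 0.025, 0.002]
contact_force: [5.7, -1.9, 1.1]
gripper_width: 0.199
grasp_force: 63.1
```

```bash
python3 -c "
from h import *
f=seat(L=.1078)"
```

```text
t 44.875 tcp [ 0.5334 -0.034   0.058 ] yaw 0.05 vise -0.025 ring [ 0.6411 -0.0286  0.0583] F [ 5.1 -2.9  0. ] T [-0.29 -0.96  0.04] w 0.198 ringtop [0.0658 0.0664 0.067 ]
```

>>> jog_arm --motion "0 0.002 -0.005 0 0 0 0.016; 0 0.002 -0.01 0 0 0 0.033; 0 0.002 -0.01 0 0 0 0.033; 0 0.002 -0.01 0 0 0 0.033; 0 0.002 -0.01 0 0 0 0.033"

```text
time: 45.5
tool_pos: [0.5333, -0.0294, 0.0577]
tool_rot: [0.001, 1.0, 0.001, 0.0]
contact_force: [1.6, -4.7, 3.1]
gripper_width: 0.197
grasp_force: 63.6
```

>>> jog_arm --motion "0 0 -0.005 0 0 0 0.016; 0 0 -0.01 0 0 0 0.033; 0 0 -0.01 0 0 0 0.033; 0 0 -0.01 0 0 0 0.033; 0 0 -0.01 0 0 0 0.033"

```text
time: 46.12
tool_pos: [0.5333, -0.0252, 0.0577]
tool_rot: [0.002, 1.0, -0.023, 0.0]
contact_force: [2.3, -7.7, 2.1]
gripper_width: 0.195
grasp_force: 64.3
```

```bash
python3 -c "
from h import *
f=seat(L=.1078)"
```

```text
t 46.225 tcp [ 0.5333 -0.0252  0.0577] yaw -0.046 vise -0.121 ring [ 0.641  -0.0302  0.0578] F [ 1.3 -7.2  1.2] T [-1.19 -0.72  1.07] w 0.194 ringtop [0.0657 0.0663 0.0669]
```

>>> jog_arm --motion "45 0 0 0 0 0 0; 45 0 0 0 0 0 0; 45 0 0 0 0 0 0; 45 0 0 0 0 0 0; 45 0 0 0 0 0 0"

```text
time: 46.85
tool_pos: [0.5328, -0.0236, 0.0572]
tool_rot: [-0.0, 1.0, -0.024, -0.0]
contact_force: [-0.6, 0.2, 0.6]
gripper_width: 0.449
grasp_force: 0.0
```

```bash
python3 -c "
from h import *
f=seat(L=.1078);pitch(f)
P=pts(f);H=P[(P[:,0]>.45)&(P[:,0]<.58)&(abs(P[:,1]+.03)<.03)&(P[:,2]>.072)&(P[:,2]<.09)];print(rect(H))
nuttop(f);nuttop(f,zlo=.069)"
```

```text
t 46.95 tcp [ 0.533  -0.0237  0.0573] yaw -0.049 vise -0.124 ring [ 0.6406 -0.029   0.0573] F [-0.5  0.4  0.3] T [-0.02  0.03 -0.03] w 0.447 ringtop [0.0657 0.0663 0.0668]
(-0.03, -0.015) 0.0817 (0.02, 0.035) 0.0804 (0.045, 0.065) 0.0666 (0.072, 0.078) 0.066 
(array([537.4, -25.7]), 75.8, 53.3, -30.0)
nut flats deg 14 3431 [14.8  14.79 14.72 14.73 14.86 15.07 15.23 15.33 15.32 15.28 15.13 14.91]
nut flats deg 13 2113 [14.7  14.68 14.64 14.66 14.79 15.02 15.16 15.26 15.22 15.19 15.06 14.84]
```

>>> jog_arm --motion "45 0.02 0 0.004 0 0 0; 45 0.044 0 0.008 0 0 0; 0 0.044 0 0.008 0 0 0; 0 0.044 0 0.008 0 0 0; 0 0.044 0 0.008 0 0 0"

```text
time: 47.58
tool_pos: [0.556, -0.0263, 0.0537]
tool_rot: [0.002, 1.0, -0.023, 0.001]
contact_force: [2.6, -4.6, -1.7]
gripper_width: 0.202
grasp_force: 58.4
```

```bash
python3 -c "
from h import *
f=seat(L=.0858)"
```

```text
t 47.675 tcp [ 0.556  -0.0263  0.0537] yaw -0.047 vise -0.122 ring [ 0.6417 -0.0303  0.0539] F [ 2.8 -4.8 -1.6] T [-0.69 -0.34  0.61] w 0.199 ringtop [0.0652 0.0659 0.0665]
```

>>> jog_arm --motion "0 0 0.005 0 0 0 -0.03; 0 0 0.008 -0.006 0 0 -0.05; 0 0 0.008 0.002 0 0 -0.05; 0 0 0.008 -0.01 0 0 -0.05; 0 0 0.008 -0.004 0 0 -0.05"

```text
time: 48.3
tool_pos: [0.5559, -0.03, 0.0563]
tool_rot: [0.001, 1.0, 0.013, 0.001]
contact_force: [-2.4, -3.7, 10.5]
gripper_width: 0.2
grasp_force: 63.1
```

```bash
python3 -c "
from h import *
f=seat(L=.0858);pitch(f);nuttop(f,zlo=.069)"
```

```text
t 48.4 tcp [ 0.556  -0.03    0.0567] yaw 0.026 vise -0.049 ring [ 0.6417 -0.0278  0.0569] F [ 0.5 -4.4  3.8] T [-0.75 -0.26 -0.28] w 0.201 ringtop [0.0654 0.0663 0.0674]
(-0.03, -0.015) 0.0844 (0.02, 0.035) 0.0691 (0.045, 0.065) 0.0676 (0.072, 0.078) 0.0696 
nut flats deg 14 2477 [16.23 16.01 15.75 15.6  15.62 15.8  16.09 16.27 16.44 16.49 16.52 16.39]
```

>>> jog_arm --motion "0 0 0.006 0 0 0 -0.02; 0 0 0.008 -0.008 0 0 -0.025; 0 0 0.008 -0.016 0 0 -0.025; 0 0 0.005 -0.012 0 0 -0.015; 0 0 0.008 -0.02 0 0 -0.025"

```text
time: 49.02
tool_pos: [0.5569, -0.0331, 0.0644]
tool_rot: [0.0, 0.999, 0.032, 0.003]
contact_force: [16.8, -2.5, -13.7]
gripper_width: 0.199
grasp_force: 59.4
```

```bash
python3 -c "
from h import *
f=seat(L=.0858);pitch(f);nuttop(f,zlo=.069)"
```

```text
t 49.125 tcp [ 0.5569 -0.0332  0.0647] yaw 0.065 vise -0.01 ring [ 0.6425 -0.0276  0.0652] F [13.7 -2.1 -9.9] T [-0.59 -1.68 -0.21] w 0.198 ringtop [0.0658 0.0678 0.0706]
(-0.03, -0.015) 0.094 (0.02, 0.035) 0.0752 (0.045, 0.065) 0.0718 (0.072, 0.078) 0.0704 
nut flats deg 13 2255 [17.37 17.12 16.86 16.81 17.02 17.35 17.52 17.66 17.79 17.84 17.8  17.57]
```

>>> jog_arm --motion "0 0.006 0.012 -0.002 0 0 -0.04; 0 0.008 -0.008 -0.004 0 0 0.027; 0 0.008 0.014 -0.006 0 0 -0.047; 0 0.008 0 -0.008 0 0 0; 0 0.008 0.006 -0.01 0 0 -0.02"

```text
time: 49.75
tool_pos: [0.5575, -0.0356, 0.0686]
tool_rot: [-0.0, 0.999, 0.049, -0.002]
contact_force: [0.9, -2.3, -3.8]
gripper_width: 0.199
grasp_force: 60.6
```

```bash
python3 -c "
from h import *
f=seat(L=.0858);pitch(f);nuttop(f,zlo=.069)"
```

```text
t 49.85 tcp [ 0.5577 -0.0355  0.0691] yaw 0.096 vise 0.021 ring [ 0.6431 -0.0273  0.0689] F [-0.8 -1.8 -3.3] T [-0.34  0.3  -0.15] w 0.198 ringtop [0.0695 0.0715 0.0743]
(-0.03, -0.015) 0.0983 (0.02, 0.035) 0.0793 (0.045, 0.065) 0.0757 (0.072, 0.078) 0.0785 
nut flats deg 17 2108 [17.09 16.87 16.61 16.42 16.47 16.68 16.85 17.07 17.15 17.26 17.27 17.2 ]
```

Forces are down; it's coming free. Lift on out.

>>> jog_arm --motion "0 0 0 -0.008 0 0 0; 0 0 0 -0.016 0 0 0; 0 0 0 -0.03 0 0 0; 0 0 0 -0.06 0 0 0; 0 0 0 -0.09 0 0 0"

```text
time: 50.48
tool_pos: [0.5594, -0.0355, 0.1169]
tool_rot: [0.0, 0.999, 0.047, 0.0]
contact_force: [0.2, 0.7, -1.5]
gripper_width: 0.198
grasp_force: 60.7
```

```bash
python3 -c "
from h import *
f=grab_frame('wrist')
f=seat(L=.0858);pitch(f);nutyaw(f);nuttop(f,zlo=.066);cv2.imwrite('pics/w7.png',f['color'][:,:,::-1])"
```

```text
t 50.625 tcp [ 0.5603 -0.0358  0.1174] yaw 0.094 vise 0.019 ring [ 0.6457 -0.0277  0.1177] F [-0.1  0.7 -2.6] T [-0.04  0.12 -0.01] w 0.201 ringtop [0.0513 0.1206 0.1232]
(-0.03, -0.015) 0.1479 (0.02, 0.035) 0.1295 (0.045, 0.065) 0.126 (0.072, 0.078) 0.0791 
stub (array([640.9, -28.5]), 17.3, 17.1, 5.0) 3167
flat deg world (extent) 13 rad 0.227 [20.  19.7 19.5 19.5 19.7 20.  20.2 20.4 20.4 20.3]
nut flats deg 18 2389 [18.23 18.08 17.84 17.82 17.82 17.94 18.09 18.25 18.4  18.43 18.49 18.38]
```

View pics/w7.png

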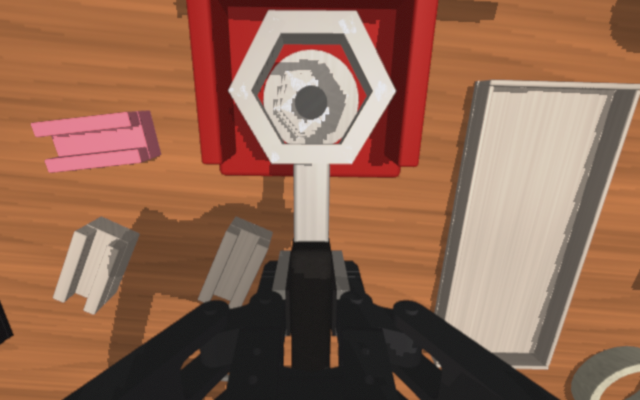

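>>> jog_arm --motion "0 0 0 -0.06 0 0 0; 0 0 0.06 -0.08 0 0 0; 0 0 0.12 -0.08 0 0 0; 0 0 0.15 -0.08 0 0 0; 0 0 0.15 -0.08 0 0 0"

```text
time: 51.25
tool_pos: [0.5657, -0.1106, 0.1546]
tool_rot: [-0.0, 0.999, 0.046, -0.001]
contact_force: [-0.3, -0.5, -2.6]
gripper_width: 0.2
grasp_force: 60.8
```

```bash
cat > fit.py <<'E'
from h import *
from scipy.optimize import least_squares
grab_frame('wrist');f=grab_frame('wrist');P=pts(f)
d=np.hypot(P[:,0]-.6408,P[:,1]+.0285)
def go(zlo,zhi):
    Q=P[(d<.0235)&(P[:,2]>zlo)&(P[:,2]<zhi)]
    def res(p):
        r=Q[:,:2]*1000-np.array([640.8,-28.5])-p[1:3];z=Q[:,2]*1000-p[3]
        t=p[0]+np.arange(6)*np.pi/3;m=(r@np.array([np.cos(t),np.sin(t)])).max(1)
        return m-(20-np.clip((z-63)/7,0,1.2)*4)
    best=min((least_squares(res,[a,0,0,0],loss='soft_l1',f_scale=.3) for a in np.radians(range(0,60,10))),key=lambda s:s.cost)
    print(len(Q),'flats deg',(np.degrees(best.x[0])%60).round(2),best.x.round(2),'cost/n',best.cost/len(Q))
go(.056,.0695);go(.064,.0695);go(.055,.063)
W=P[(P[:,2]>.0855)&(P[:,2]<.0905)&(abs(P[:,0]-.66)<.08)&(abs(P[:,1]+.027)<.08)]
yaw=.073
r=(W[:,:2]-[.6408,-.0285])@np.array([[np.cos(yaw),-np.sin(yaw)],[np.sin(yaw),np.cos(yaw)]])
for nm,m in(('L',(r[:,1]>.045)&(r[:,0]<.045)),('R',(r[:,1]<-.045)&(r[:,0]<.045)),('B',(r[:,0]>.052)&(abs(r[:,1])<.04))):
    print(nm,m.sum(),rect(W[m]) if m.sum()>9 else '')
for s,m in(('L',(P[:,1]>.01)&(P[:,1]<.035)),('R',(P[:,1]<-.06)&(P[:,1]>-.1))):
    # inner wall faces, z between
    Q=P[m&(P[:,2]>.056)&(P[:,2]<.083)&(P[:,0]>.62)&(P[:,0]<.68)]
    if len(Q)>30:
        c=np.polyfit(Q[:,0],Q[:,1],1);k=abs(np.polyval(c,Q[:,0])-Q[:,1])<.0015;c=np.polyfit(Q[k,0],Q[k,1],1);print(s,'inner face',k.sum(),np.degrees(np.arctan(c[0])))
E
python3 fit.py
```

```text
1835 flats deg 15.82 [ 0.28 -0.02  0.26 -2.43] cost/n 0.393689220142128
1507 flats deg 15.94 [ 0.28 -0.06  0.42 -2.53] cost/n 0.4602793936124998
308 flats deg 15.5 [ 0.27 -0.01  0.41  0.  ] cost/n 0.09579118318112217
L 2530 (array([642.2,  26.1]), 79.1, 13.2, 4.8)
R 1508 (array([646.5, -83.3]), 58.9, 12.0, 4.9)
B 271 (array([692.9, -24.8]), 79.6, 1.7, -84.7)
L inner face 2170 4.6097586510618
R inner face 223 4.609693848351049
```

```bash
python3 -c "
from h import *
f=seat(L=.0858);pitch(f)
plan([(.5215,-.2195,.154,.08),(.5215,-.2195,.04,.08)])"
```

```text
t 51.45 tcp [ 0.5658 -0.1093  0.1549] yaw 0.095 vise 0.02 ring [ 0.6512 -0.1012  0.1548] F [ 0.1  0.3 -1.8] T [-0.    0.09  0.01] w 0.198 ringtop [0.0494 0.0502 0.0508]
(-0.03, -0.015) 0.184 (0.02, 0.035) 0.1651 (0.045, 0.065) 0.1618 (0.072, 0.078) None 
[ 0.522 -0.22   0.154  0.08 ] -> -0.109 0.211 0.002 -0.0 0.0 0.01 | rows 2.0 q6 1.09
[ 0.522 -0.22   0.04   0.08 ] -> -0.109 0.211 0.23 -0.0 0.0 0.01 | rows 3.0 q6 1.09
```

>>> jog_arm --motion "0 -0.04 0.07 0 0 0 0; 0 -0.08 0.14 0 0 0 0; 0 -0.109 0.211 0.02 0 0 0.01; 0 -0.109 0.211 0.12 0 0 0.01; 0 -0.109 0.211 0.2 0 0 0.01"

```text
time: 52.08
tool_pos: [0.5214, -0.2201, 0.0541]
tool_rot: [-0.0, 0.999, 0.039, 0.0]
contact_force: [0.6, -0.5, -2.5]
gripper_width: 0.202
grasp_force: 60.7
```

```bash
python3 -c "
from h import *
f=grab_frame('wrist');f=grab_frame('wrist');
print([(np.round(r['at'],4).tolist(),round(r['p'],2)) for r in place_of('wrist','wrench_ring')][:3],state()['tool_pos'])
pitch(f);plan([(.5215,-.2195,.02,.08)])"
```

```text
[] [ 0.51971066 -0.21857115  0.05270183]
(-0.03, -0.015) 0.0769 (0.02, 0.035) 0.0571 (0.045, 0.065) 0.0542 (0.072, 0.078) None 
[ 0.522 -0.22   0.02   0.08 ] -> 0.004 0.002 0.065 -0.002 0.003 -0.0 | rows 1.0 q6 1.09
```

Lower to about 0.012 and check the force.

>>> jog_arm --motion "0 0 0 0.03 0 0 0; 0 0 0 0.06 0 0 0; 0 0 0 0.07 0 0 0; 0 0 0 0.078 0 0 0; 0 0 0 0.084 0 0 0"

```text
time: 52.85
tool_pos: [0.5227, -0.2211, 0.0147]
tool_rot: [0.001, 0.999, 0.039, 0.001]
contact_force: [-5.9, 0.3, 5.5]
gripper_width: 0.198
grasp_force: 61.9
```

```bash
python3 -c "
from h import *
f=grab_frame('wrist');f=grab_frame('wrist');s=state()
print(s['tool_pos'],s['contact_force']);P=f and pitch(f)"
```

```text
[ 0.52270649 -0.22106457  0.0144744 ] [-2.37813351 -0.19815479  3.77909055]
(-0.03, -0.015) 0.0427 (0.02, 0.035) 0.04 (0.045, 0.065) None (0.072, 0.078) None
```

>>> jog_arm --motion "0 0 0 0.004 0 0 0; 0 0 0 0.008 0 0 0; 0 0 0 0.012 0 0 0; 40 0 0 0.012 0 0 0; 40 0 0 0.012 0 0 0"

```text
time: 53.58
tool_pos: [0.5214, -0.22, 0.0067]
tool_rot: [-0.0, 0.999, 0.039, -0.0]
contact_force: [0.1, 0.4, 0.4]
gripper_width: 0.404
grasp_force: 0.0
```

>>> jog_arm --motion "40 0 0 0 0 0 0; 40 0 0 -0.05 0 0 0; 40 0 0 -0.15 0 0 0; 40 0 0 -0.27 0 0 0; 60 0 0 -0.38 0 0 0"

```text
time: 54.2
tool_pos: [0.5216, -0.2202, 0.1993]
tool_rot: [0.0, 0.999, 0.039, 0.0]
contact_force: [0.9, -0.5, 0.1]
gripper_width: 0.59
grasp_force: 0.0
```

```bash
python3 -c "
from h import *
f=grab_frame('wrist');f=grab_frame('wrist');s=state();print(s['tool_pos'])
for n in('wrench_ring','wrench_grip','tool_tray','block1_mid','block_tray'):print(n,[(np.round(r['at'],4).tolist(),round(r['p'],2)) for r in place_of('wrist',n)][:4])
P=pts(f);H=P[(P[:,0]>.4)&(P[:,0]<.56)&(abs(P[:,1]+.219)<.035)&(P[:,2]>.026)&(P[:,2]<.05)];print('handle',len(H),rect(H),np.percentile(H[:,2],[5,50,95]))
T=grab_frame('top');P=pts(T);z=P[:,2]
def box(x0,x1,y0,y1,z0,z1):return P[(P[:,0]>x0)&(P[:,0]<x1)&(P[:,1]>y0)&(P[:,1]<y1)&(z>z0)&(z<z1)]
for b in((.40,.57,-.05,.09,.025,.045),(.40,.57,.095,.22,.025,.045)):
    Q=box(*b);print(len(Q),rect(Q) if len(Q)>5 else '')
cv2.imwrite('pics/top2.png',T['color'][:,:,::-1])
"
```

```text
[ 0.5254835  -0.2224605   0.20621948]
wrench_ring [([0.5003, -0.219, 0.0178], 0.67), ([0.5507, -0.4086, 0.0903], 0.33)]
wrench_grip [([0.4991, -0.2162, 0.0168], 0.89)]
tool_tray [([0.5404, -0.2192, -0.0002], 0.95)]
block1_mid []
block_tray [([0.696, -0.3706, 0.0002], 0.63)]
handle 1166 (array([ 503.8, -222.1]), 78.8, 17.8, 3.9) [0.029168   0.03090718 0.03209098]
140 (array([495.8,  25.3]), 69.6, 36.0, -19.6)
153 (array([484.5, 145.6]), 69.2, 36.0, -22.9)
```

View pics/top2.png

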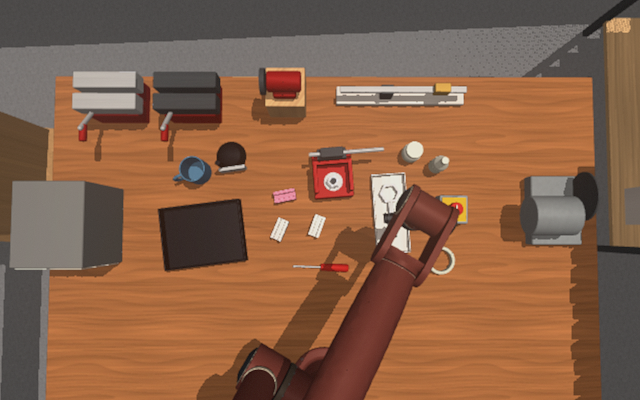

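```bash
python3 -c "
from h import *
plan([(.498,.0253,.15,-.35)])"
```

```text
[ 0.498  0.025  0.15  -0.35 ] -> -0.006 -0.492 0.091 -0.001 0.003 0.286 | rows 5.0 q6 1.97
```

>>> jog_arm --motion "80 -0.001 -0.1 0 0 0 0.06; 80 -0.002 -0.2 0 0 0 0.12; 80 -0.003 -0.3 0.02 0 0 0.18; 80 -0.005 -0.4 0.06 0 0 0.24; 80 -0.006 -0.492 0.091 0 0 0.286"

```text
time: 55.22
tool_pos: [0.4978, 0.0264, 0.1494]
tool_rot: [0.0, 0.985, -0.175, -0.002]
contact_force: [-0.2, 0.2, -0.1]
gripper_width: 0.8
grasp_force: 0.0
```

```bash
cat > blk.py <<'E'
import sys
from h import *
x,y=map(float,sys.argv[1:3])
grab_frame('wrist');f=grab_frame('wrist');P=pts(f);s=state();print(s['tool_pos'].round(4),s['tool_rot'].round(3),s['gripper_width'])
Q=P[(np.hypot(P[:,0]-x,P[:,1]-y)<.06)&(P[:,2]>.028)&(P[:,2]<.045)];c,a,b,an=rect(Q);print(c,a,b,an,len(Q))
t=np.radians(an);plan([(c[0]/1000,c[1]/1000,.06,t),(c[0]/1000,c[1]/1000,.006,t)])
E
python3 blk.py .498 .0253
```

```text
[0.4962 0.0282 0.1477] [-0.     0.985 -0.172 -0.004] 0.8012102045134091
[499.8  23.4] 70.2 36.0 -19.6 1919
[ 0.5    0.023  0.06  -0.342] -> 0.011 0.006 0.175 0.001 0.005 -0.003 | rows 2.0 q6 1.96
[ 0.5    0.023  0.006 -0.342] -> 0.012 0.006 0.283 0.001 0.005 -0.003 | rows 3.0 q6 1.96
```

>>> jog_arm --motion "80 0.005 0.003 0.1 0 0 0; 80 0.005 0.003 0.2 0 0 0; 80 0.005 0.003 0.27 0 0 0; 80 0.005 0.003 0.285 0 0 0; 0 0.005 0.003 0.285 0 0 0"

```text
time: 55.95
tool_pos: [0.5013, 0.0219, 0.0094]
tool_rot: [0.0, 0.985, -0.174, -0.0]
contact_force: [0.5, -0.3, -0.0]
gripper_width: 0.604
grasp_force: 0.0
```

>>> jog_arm --motion "0 0 0 0 0 0 0; 0 0 0 0 0 0 0; 0 0 0 -0.08 0 0 0; 0 0 0 -0.18 0 0 0; 0 0 0 -0.29 0 0 0"

```text
time: 56.58
tool_pos: [0.5005, 0.0225, 0.1556]
tool_rot: [0.0, 0.985, -0.174, -0.0]
contact_force: [0.8, -0.1, -2.1]
gripper_width: 0.406
grasp_force: 60.5
```

```bash
python3 -c "
from h import *
grab_frame('wrist');s=state();print(s['tool_pos'],s['gripper_width'],s['grasp_force'])
plan([(.478,.333,.15,.13)])"
```

```text
[0.50550094 0.02202368 0.1652453 ] 0.4021822135738398 60.746410489082336
[0.478 0.333 0.15  0.13 ] -> -0.265 -0.565 0.029 -0.0 -0.009 -0.32 | rows 6.0 q6 2.05
```

>>> jog_arm --motion "0 -0.042 -0.095 0 0 0 0; 0 -0.084 -0.19 0 0 0 0; 0 -0.126 -0.285 0 0 0 0; 0 -0.168 -0.38 0 0 0 0; 0 -0.21 -0.473 0 0 0 0"

```text
time: 57.25
tool_pos: [0.4834, 0.2823, 0.1547]
tool_rot: [-0.0, 0.985, -0.174, 0.001]
contact_force: [0.5, -0.4, -2.3]
gripper_width: 0.41
grasp_force: 60.7
```

>>> jog_arm --motion "0 -0.014 -0.032 0 0 0 -0.08; 0 -0.028 -0.064 0 0 0 -0.16; 0 -0.042 -0.095 0 0 0 -0.24; 0 -0.042 -0.095 0 0 0 -0.32; 0 -0.042 -0.095 0 0 0 -0.32"

```text
time: 57.88
tool_pos: [0.4801, 0.3325, 0.1544]
tool_rot: [-0.0, 0.998, 0.064, 0.0]
contact_force: [-0.8, 1.0, -2.1]
gripper_width: 0.406
grasp_force: 60.8
```

```bash
python3 -c "
from h import *
grab_frame('wrist');s=state();print(s['tool_pos'],s['gripper_width'],s['grasp_force'])
plan([(.478,.333,.014,.13)])"
```

```text
[0.48014408 0.33232894 0.15439211] 0.4065923154674253 60.75912840664387
[0.478 0.333 0.014 0.13 ] -> -0.004 -0.002 0.281 -0.0 -0.0 -0.001 | rows 3.0 q6 2.05
```

>>> jog_arm --motion "0 0 0 0.1 0 0 0; 0 0 0 0.2 0 0 0; 0 0 0 0.26 0 0 0; 0 0 0 0.277 0 0 0; 0 0 0 0.277 0 0 0"

```text
time: 58.55
tool_pos: [0.481, 0.3325, 0.0168]
tool_rot: [-0.0, 0.998, 0.064, 0.001]
contact_force: [-0.1, 0.1, -1.7]
gripper_width: 0.409
grasp_force: 61.1
```

>>> jog_arm --motion "60 0 0 0 0 0 0; 60 0 0 0 0 0 0; 60 0 0 -0.08 0 0 0; 60 0 0 -0.18 0 0 0; 60 0 0 -0.28 0 0 0"

```text
time: 59.18
tool_pos: [0.4801, 0.3322, 0.1574]
tool_rot: [-0.0, 0.998, 0.065, 0.0]
contact_force: [0.3, 0.6, 0.6]
gripper_width: 0.599
grasp_force: 0.0
```

```bash
python3 -c "
from h import *
f=grab_frame('wrist');f=grab_frame('wrist');s=state();print(s['tool_pos'],s['gripper_width'],s['grasp_force'])
P=pts(f);Q=P[(np.hypot(P[:,0]-.478,P[:,1]-.333)<.055)&(P[:,2]>.032)&(P[:,2]<.06)];print(len(Q),rect(Q),np.median(Q[:,2]))
plan([(.488,.144,.15,-.40)])"
```

```text
[0.48422137 0.33441447 0.16424221] 0.5992041749166658 0.0
1700 (array([478.3, 332. ]), 69.5, 36.0, 7.5) 0.038039919183765425
[ 0.488  0.144  0.15  -0.4  ] -> -0.042 0.379 0.026 -0.005 -0.008 0.353 | rows 4.0 q6 2.26
```

>>> jog_arm --motion "80 -0.009 0.094 0 0 0 0.09; 80 -0.018 0.188 0 0 0 0.18; 80 -0.026 0.282 0 0 0 0.27; 80 -0.033 0.376 0.01 0 0 0.353; 80 -0.033 0.376 0.01 0 0 0.353"

```text
time: 59.9
tool_pos: [0.4879, 0.1413, 0.15]
tool_rot: [0.0, 0.98, -0.201, -0.0]
contact_force: [-0.1, 0.3, 0.0]
gripper_width: 0.8
grasp_force: 0.0
```

```bash
python3 blk.py .487 .145
```

```text
[0.4881 0.1436 0.1506] [-0.     0.98  -0.199 -0.   ] 0.802666575988912
[488.8 143.5] 69.9 36.0 -22.8 1831
[ 0.489  0.144  0.06  -0.398] -> 0.001 -0.0 0.181 -0.0 0.0 -0.002 | rows 2.0 q6 2.25
[ 0.489  0.144  0.006 -0.398] -> 0.001 -0.0 0.289 -0.0 0.0 -0.002 | rows 3.0 q6 2.25
```

>>> jog_arm --motion "80 0.001 0 0.1 0 0 0; 80 0.001 0 0.2 0 0 0; 80 0.001 0 0.27 0 0 0; 80 0.001 0 0.288 0 0 0; 0 0.001 0 0.288 0 0 0"

```text
time: 60.62
tool_pos: [0.4889, 0.1443, 0.0071]
tool_rot: [-0.0, 0.98, -0.198, 0.0]
contact_force: [-0.1, -0.6, 0.4]
gripper_width: 0.604
grasp_force: 0.0
```

>>> jog_arm --motion "0 0 0 0 0 0 0; 0 0 0 0 0 0 0; 0 0 0 -0.08 0 0 0; 0 0 0 -0.18 0 0 0; 0 0 0 -0.288 0 0 0"

```text
time: 61.25
tool_pos: [0.4881, 0.1435, 0.1523]
tool_rot: [0.0, 0.98, -0.199, -0.0]
contact_force: [0.4, 0.1, -1.5]
gripper_width: 0.406
grasp_force: 60.5
```

>>> jog_arm --motion "0 -0.048 -0.091 0 0 0 0; 0 -0.096 -0.182 0 0 0 0; 0 -0.144 -0.272 0 0 0 0; 0 -0.192 -0.363 0 0 0 0; 0 -0.24 -0.454 0 0 0 0"

```text
time: 61.88
tool_pos: [0.4662, 0.401, 0.1514]
tool_rot: [-0.0, 0.98, -0.199, 0.0]
contact_force: [1.5, -0.4, -0.9]
gripper_width: 0.411
grasp_force: 60.6
```

>>> jog_arm --motion "0 -0.024 -0.045 0 0 0 -0.09; 0 -0.048 -0.091 0 0 0 -0.18; 0 -0.048 -0.091 0 0 0 -0.27; 0 -0.048 -0.091 0 0 0 -0.353; 0 -0.048 -0.091 0 0 0 -0.353"

```text
time: 62.5
tool_pos: [0.462, 0.4507, 0.1511]
tool_rot: [-0.0, 0.998, 0.064, 0.0]
contact_force: [0.4, 0.3, -1.4]
gripper_width: 0.413
grasp_force: 60.7
```

```bash
python3 -c "
from h import *
grab_frame('wrist');s=state();print(s['tool_pos'],s['gripper_width'],s['grasp_force'])
plan([(.462,.451,.014,.13)])"
```

```text
[0.46202512 0.45060156 0.15108347] 0.41103152794470277 60.69414407014847
[0.462 0.451 0.014 0.13 ] -> -0.0 -0.001 0.274 -0.0 -0.0 -0.002 | rows 3.0 q6 2.21
```

>>> jog_arm --motion "0 0 0 0.1 0 0 0; 0 0 0 0.2 0 0 0; 0 0 0 0.255 0 0 0; 0 0 0 0.272 0 0 0; 0 0 0 0.272 0 0 0"

```text
time: 63.18
tool_pos: [0.4626, 0.4509, 0.0157]
tool_rot: [-0.0, 0.998, 0.064, 0.0]
contact_force: [-0.6, -0.3, -1.8]
gripper_width: 0.41
grasp_force: 60.7
```

>>> jog_arm --motion "60 0 0 0 0 0 0; 60 0 0 0 0 0 0; 60 0 0 -0.08 0 0 0; 60 0 0 -0.18 0 0 0; 60 0 0 -0.29 0 0 0"

```text
time: 63.8
tool_pos: [0.4618, 0.4504, 0.1612]
tool_rot: [0.0, 0.998, 0.065, -0.0]
contact_force: [1.2, 1.1, -0.2]
gripper_width: 0.603
grasp_force: 0.0
```

```bash
python3 -c "
from h import *
f=grab_frame('wrist');f=grab_frame('wrist');s=state();print(s['tool_pos'],s['gripper_width'])
P=pts(f)
for c in((.478,.333),(.462,.451)):
    Q=P[(np.hypot(P[:,0]-c[0],P[:,1]-c[1])<.055)&(P[:,2]>.032)&(P[:,2]<.06)&(P[:,1]<.495)];print(len(Q),rect(Q),np.median(Q[:,2]))
plan([(.5505,-.4085,.2,.34)])"
```

```text
[0.46594894 0.45370935 0.16980061] 0.6008670525095293
1954 (array([478.1, 332.2]), 70.0, 36.8, 6.7) 0.03793159676548233
1646 (array([461.7, 450.8]), 69.9, 36.1, 7.4) 0.038057605939148725
[ 0.55  -0.408  0.2    0.34 ] -> -0.054 1.731 -0.075 -0.004 -0.01 -0.14 | rows 14.0 q6 0.59
```

>>> jog_arm --motion "60 -0.003 0.115 -0.04 0 0 0; 60 -0.006 0.23 -0.064 0 0 0; 60 -0.01 0.345 -0.064 0 0 0; 60 -0.013 0.46 -0.064 0 0 0; 60 -0.016 0.576 -0.064 0 0 0"

```text
time: 64.53
tool_pos: [0.4915, 0.1623, 0.1922]
tool_rot: [-0.0, 0.998, 0.065, 0.001]
contact_force: [0.2, -0.0, -0.6]
gripper_width: 0.601
grasp_force: 0.0
```

>>> jog_arm --motion "60 -0.003 0.115 0 0 0 0; 60 -0.006 0.23 0 0 0 0; 60 -0.01 0.345 0 0 0 0; 60 -0.013 0.46 0 0 0 0; 60 -0.016 0.576 0 0 0 0"

```text
time: 65.15
tool_pos: [0.5208, -0.1246, 0.1923]
tool_rot: [0.0, 0.998, 0.065, 0.001]
contact_force: [0.2, 0.3, -0.3]
gripper_width: 0.598
grasp_force: 0.0
```

>>> jog_arm --motion "60 -0.003 0.115 0 0 0 -0.04; 60 -0.006 0.23 0 0 0 -0.08; 60 -0.01 0.345 0 0 0 -0.12; 60 -0.013 0.46 0 0 0 -0.16; 60 -0.016 0.576 0 0 0 -0.18"

```text
time: 65.78
tool_pos: [0.5502, -0.4112, 0.192]
tool_rot: [0.0, 0.98, 0.199, 0.0]
contact_force: [1.0, -0.5, 0.9]
gripper_width: 0.603
grasp_force: 0.0
```

```bash
python3 -c "
from h import *
f=grab_frame('wrist');f=grab_frame('wrist');s=state();print(s['tool_pos'],s['gripper_width'])
P=pts(f);Q=P[(np.hypot(P[:,0]-.5505,P[:,1]+.4085)<.03)&(P[:,2]>.08)&(P[:,2]<.1)];print(len(Q),rect(Q),np.median(Q[:,2]))
c=rect(Q)[0]/1000
plan([(c[0],c[1],.067,.40)])
T=grab_frame('top');cv2.imwrite('pics/top3.png',T['color'][:,:,::-1]);P=pts(T);z=P[:,2]
def box(x0,x1,y0,y1,z0,z1):return P[(P[:,0]>x0)&(P[:,0]<x1)&(P[:,1]>y0)&(P[:,1]<y1)&(z>z0)&(z<z1)]
Q=box(.38,.56,.28,.5,.033,.05)
for a,b in((.29,.375),(.41,.495)):
    Q=box(.41,.53,a,b,.03,.05);print(len(Q),rect(Q))
"
```

```text
[ 0.54932358 -0.41438104  0.19109749] 0.5998918140167817
1969 (array([ 552.9, -409.6]), 40.8, 40.2, -35.2) 0.08896340825137866
[ 0.553 -0.41   0.067  0.4  ] -> 0.01 -0.006 0.248 0.001 0.001 -0.003 | rows 2.0 q6 0.53
163 (array([474.2, 333.5]), 69.0, 38.1, 7.2)
181 (array([457.3, 452. ]), 68.2, 38.7, 6.9)
```

View pics/top3.png

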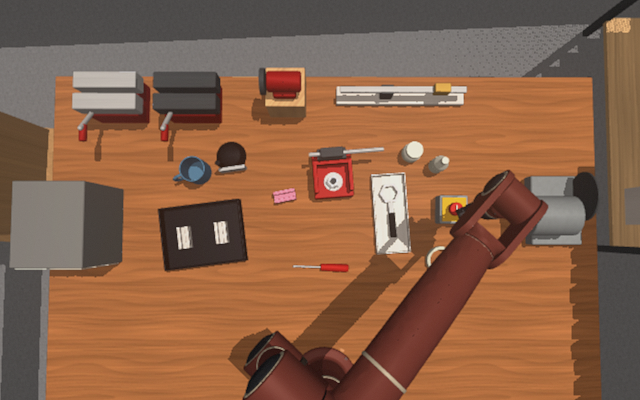

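>>> jog_arm --motion "65 0.003 0.001 0.08 0 0 0; 65 0.003 0.001 0.14 0 0 0; 65 0.003 0.001 0.18 0 0 0; 65 0.003 0.001 0.18 0 0 0; 65 0.003 0.001 0.18 0 0 0"

```text
time: 66.55
tool_pos: [0.5525, -0.4093, 0.1035]
tool_rot: [0.001, 0.98, 0.199, 0.001]
contact_force: [-0.4, 0.2, 0.6]
gripper_width: 0.653
grasp_force: 0.0
```

```bash
python3 -c "
from h import *
grab_frame('wrist');s=state();print(s['tool_pos'],s['gripper_width'],s['contact_force'])
plan([(.5518,-.4093,.067,.40)])"
```

```text
[ 0.55266125 -0.40967481  0.10398314] 0.646770675952335 [ 0.26288932 -0.29270642  1.49700335]
[ 0.552 -0.409  0.067  0.4  ] -> -0.001 -0.002 0.074 0.002 -0.001 0.0 | rows 1.0 q6 0.53
```

>>> jog_arm --motion "65 -0.001 -0.001 0.04 0 0 0; 65 -0.001 -0.001 0.073 0 0 0; 65 -0.001 -0.001 0.073 0 0 0; 0 -0.001 -0.001 0.073 0 0 0; 0 -0.001 -0.001 0.073 0 0 0"

```text
time: 67.22
tool_pos: [0.5511, -0.4097, 0.0658]
tool_rot: [0.001, 0.98, 0.198, 0.0]
contact_force: [0.4, -3.1, -1.9]
gripper_width: 0.472
grasp_force: 60.8
```

```bash
python3 -c "
from h import *
grab_frame('wrist');s=state();print(s['tool_pos'],s['gripper_width'],s['grasp_force'],s['contact_force'],s['ft_torque'])"
```

```text
[ 0.55112469 -0.40968231  0.06574936] 0.4741971152239828 60.8045893907547 [-0.3956663  -4.12218093 -2.6866012 ] [-0.4804315   0.08721661 -0.06641381]
```

>>> jog_arm --motion "0 0 0 -0.003 0 0 0.1; 0 0 0 -0.006 0 0 0.2; 0 0 0 -0.009 0 0 0.3; 0 0 0 -0.012 0 0 0.4; 0 0 0 -0.015 0 0 0.5"

```text
time: 67.9
tool_pos: [0.5513, -0.4093, 0.0733]
tool_rot: [0.0, 0.984, -0.177, 0.001]
contact_force: [0.9, -3.2, -2.4]
gripper_width: 0.469
grasp_force: 60.8
```

```bash
python3 -c "
from h import *
grab_frame('wrist');s=state();print(s['tool_pos'],s['tool_rot'],s['gripper_width'],s['grasp_force'],s['contact_force'],s['ft_torque'])"
```

```text
[ 0.55134473 -0.40935109  0.0735143 ] [ 4.76749618e-04  9.84002226e-01 -1.78154351e-01  6.47998858e-04] 0.4700741159188744 60.92638671398163 [ 0.65129467 -3.11018495 -2.10000004] [-0.37505779 -0.03626342 -0.06364522]
```

>>> jog_arm --motion "0 0 0 -0.001 0 0 0.04; 0 0 0 -0.001 0 0 0.06; 0 0 0 -0.001 0 0 0.06; 65 0 0 -0.001 0 0 0.05; 65 0 0 -0.001 0 0 0.05"

```text
time: 68.58
tool_pos: [0.5509, -0.4082, 0.0731]
tool_rot: [-0.001, 0.978, -0.211, -0.0]
contact_force: [0.9, -0.7, -0.1]
gripper_width: 0.651
grasp_force: 0.0
```

>>> jog_arm --motion "65 0 0 0 0 0 0; 65 0 0 -0.06 0 0 0; 65 0 0 -0.15 0 0 0; 65 0 0 -0.25 0 0 0; 65 0 0 -0.25 0 0 0"

```text
time: 69.2
tool_pos: [0.5534, -0.4107, 0.2054]
tool_rot: [0.003, 0.977, -0.211, 0.005]
contact_force: [0.5, 0.5, 0.3]
gripper_width: 0.65
grasp_force: 0.0
```

```bash
python3 -c "
from h import *
f=grab_frame('wrist');f=grab_frame('wrist');s=state();print(s['tool_pos'],s['time'],s['contact_force'])
P=pts(f);Q=P[(np.hypot(P[:,0]-.5518,P[:,1]+.4093)<.018)&(P[:,2]>.08)&(P[:,2]<.11)];print(len(Q),np.median(Q[:,2]))
P=pts(grab_frame('top'));Q=P[(np.hypot(P[:,0]-.55,P[:,1]+.408)<.02)&(P[:,2]>.08)&(P[:,2]<.11)];print(len(Q),np.median(Q[:,2]) if len(Q) else '')
cv2.imwrite('pics/w8.png',f['color'][:,:,::-1])"
```

```text
[ 0.55120665 -0.40879837  0.19889526] 69.3 [-0.45510699  0.08065035 -1.16567332]
1422 0.09795601859202951
111 0.09912426885688586
```

View pics/w8.png

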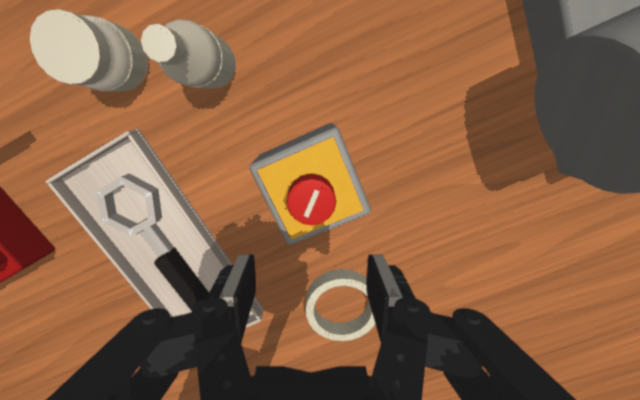

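The button head measures 0.098 m and its mark has turned. The wrench (130,205 to 190,285) lies flat in its tray. I'm handing in.

```bash
python3 -c "
from plant import *
print(job_done())"
```

```text
the job is handed in; nothing more can be done
None
```

I handed the job in at about 69 s with every step done, but the hand-in returned no verdict: the stop button was pressed first, the nut measured at its hard stop (about 4.0 rad by camera), both aluminium blocks are in the black tray, the wrench is flat in its tool tray, and the mushroom head is turned and back up at 98 mm.

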